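# Dock two battery packs under the bench rack and switch on

### The job

Put the two tool battery packs on charge: slide each one, contact end first, under the lip of the rack along the lane of the charger of its own colour until it is fully home against the stop. Then, with both packs docked, push the red power lever fully over to on. Leave everything else on the bench where it stands.

Things in the scene. Friction and masses are not known exactly. Their poses are not given: they have to be found in the camera images.
- pack_yellow: yellow battery pack: a box 120 mm long (x), 54 mm wide (y), 40 mm high, 0.3 to 0.6 kg, loose; on the nose half of its top a black shoe, 62 x 36 mm, 10 mm high. Origin: centre of its underside; x points from its tail to its nose (the contact end, three brass contacts), z up
- pack_yellow_nose (a point): middle of the lower edge of the yellow pack's nose face (60 mm ahead of the pack's origin)
- charger_yellow: yellow charger, fixed under the rack: floor plate 6 mm thick, yellow kerbs 60 apart inside, 7 thick, tops 15 above the bench, yellow stop block 56 high. Origin: on the bench, mid-lane, below the front face of the rack's lip; x runs into the lane. Plate x -30 to 190, kerbs straight from 0, flared 5 mm before, stop face at 127: a docked pack's tail is 7 mm inside the lip's front face
- pack_blue: blue battery pack: a box 120 mm long (x), 54 mm wide (y), 40 mm high, 0.3 to 0.6 kg, loose; on the nose half of its top a black shoe, 62 x 36 mm, 10 mm high. Origin: centre of its underside; x points from its tail to its nose (the contact end, three brass contacts), z up
- pack_blue_nose (a point): middle of the lower edge of the blue pack's nose face (60 mm ahead of the pack's origin)
- charger_blue: blue charger, fixed under the rack: floor plate 6 mm thick, blue kerbs 60 apart inside, 7 thick, tops 15 above the bench, blue stop block 56 high. Origin: on the bench, mid-lane, below the front face of the rack's lip; x runs into the lane. Plate x -30 to 190, kerbs straight from 0, flared 5 mm before, stop face at 127: a docked pack's tail is 7 mm inside the lip's front face
- rack: low bench rack, fixed: wooden lip board 420 mm long (y), 22 thick, underside 95 and top 155 mm above the bench; behind it a shelf of steel wires at 98 to 104 mm height; back board at x 190 to 212; end walls 150 high at y -201 and 201. Lanes run under it near y = 85 and -85 mm. Origin: on the bench under the middle of the lip's front face; x points under the rack, away from the robot
- power (a joint): power switch lever's angle: 0 off (leaning to its box's -x, towards the robot), 1.0 rad fully on (leaning away); it stays where it is left
- power_tip (a point): centre of the red ball (26 mm across) at the tip of the power lever, 75 mm from its hinge
- power_base: grey box of the power switch, fixed, 70 x 50 x 25 mm; the lever's hinge is 22 mm above its origin (centre of its underside) and runs along its y; switching on swings the lever towards its +x
- tape: roll of brown tape lying flat, 68 mm across, 30 mm high; origin: centre of its underside; to be left alone
- glue: white glue bottle, standing, 60 mm across, 150 mm high; origin: centre of its underside; to be left alone
- flask: yellow drinking flask, standing, 72 mm across, 220 mm high; origin: centre of its underside; to be left alone
- tub: open white plastic tub, standing, 96 mm across, 110 mm high; origin: centre of its underside; to be left alone
- hammer: hammer lying on the bench; to be left alone
- screwdriver: screwdriver lying on the bench; to be left alone
- carton: white carton, 130 x 90 x 50 mm; origin: centre of its underside; to be left alone
Mind the look-alikes: they are no part of the job. What is shaped like the pack_yellow but orange is not meant. What is shaped like the power_base but orange is not meant.

How it is judged:
By the outcome, as a careful person would: the job done as asked, in the order asked, and still so for the second after the job is handed in, with the robot touching nothing.
It also fails if it takes over 72 s, if anything falls off the work surface, if the arm or the gripper's body presses on something with over 40 N, if the wrist force passes 120 N, or if a joint passes its speed limit or range.

### The arm

A 7-joint arm with a two-finger parallel gripper is mounted at the origin on the work surface. World frame = base frame: x ahead of the robot, y to its left, z up, the work surface at z = 0. Lengths are in m, angles in rad, forces in N, time in s.
With the tool pointing down it reaches from about 0.4 to 0.85 m from the base axis. Payload 6.9 kg.
Tool frame: the origin (TCP) lies midway between the tips of the shut fingers; the grasp point (between the pads) lies 19 mm behind it (bot.pinch_z is the distance from the TCP to the grasp point, in m); z points along the fingers, y is the direction in which the jaws open and shut (so a half turn about z gives the same grasp; the last joint's range is limited). The gripper opens to 85 mm and grips with 20 to 120 N. Pads are 22 mm wide; open, the fingers measure 114 mm over their backs; the gripper's body (76 mm by 85 mm) begins 54 mm behind the grasp point. The pads swing forward as they close: fully open they stand 13 mm farther back than shut.
Start: joints at [-1.117, 0.507, -0.238, 1.5, 0.126, 1.149, -0.155], TCP at [0.213, 0.588, 0.231] pointing down, gripper open.
Joint ranges: [-3.08, 3.08], [-0.24, 2.05], [-1.43, 1.35], [0, 2.5], [-1.52, 4.66], [0.17, 1.96], [-2.89, 2.89]. Speed limits (rad/s): [2.39, 2.39, 3.14, 3.14, 3.14, 3.14, 3.14].

### API

Orientations are given as a unit quaternion [x, y, z, w].
In Python, from rig import monitor, cams, ticket, bot gives the robot as it stands. The module is installed in compiled form; this text tells all that it offers.
- The arm moves only by the tool move_arm, never from a script. Its argument "steps" is a list of rows, each a list of 7 numbers: the closure, from 0 (fully open) to 1 (shut), then the shift along the tool's x, y, z in cm, then the turn, a rotation vector about the tool's x, y, z in rad. A call has exactly 10 rows; each row is the pose to reach, as a shift and turn from the pose measured when the call began, along the tool's axes at that moment; what a row does not reach only later rows make up. A row lasts 1/12 s, in which the tool goes at most 41.7 mm and 7.16 degrees, less where a joint would pass 70% of its speed; a pose out of reach is approached as far as the arm can. A call with a gripper value outside its range is refused whole. The fingers move at their own pace and stop on an object; "grip_force" is the grip in N (left out, the last holds). Time passes only in rows, so rows that repeat a pose let the fingers close, or fill a call up. It gives the time, the measured TCP pose, the force and the opening at its end, in the units of the state.
- monitor.read_state(): the state, without advancing time (a new reading comes with each control period).
- cams.camera(name): name is "scene" or "top" or "wrist"; returns a dict with "pixels" (480x640x3 uint8, blue, green, red), "camera_matrix" (3x3 intrinsics, pixels), "distortion" ([k1, k2, p1, p2, k3] as OpenCV has them; the pictures are not rectified), "extrinsics" (4x4, takes a point from camera to world coordinates). Camera axes: x right, y down, z forward; pixel columns grow to the right and rows downward; lengths in m; the calibration is good to about 2 mm. A picture is of the moment at which its call begins. There is no depth.
- ticket.finish_job(): hands the job in, once; it reports no verdict.
The state is a dict: "t": time; "joints": joint angles; "dq": joint speeds; "joint_efforts": joint torques, N m; "tool_pos": TCP position; "eef_rot": TCP orientation; "contact_force": force on the tool from outside, world axes, zero at the start; "torque": the same for the moment, N m; "finger_gap": opening from 0.0 (shut) to 1.0 (fully open).
Only numpy, scipy, OpenCV 4.12 (cv2) and the standard library are available. Lean on these libraries where they do the work, as an engineer would, in place of code of your own. Each camera call takes 0.05 s, during which the arm holds its last target. There are 200 camera calls.

## Working session

There is one attempt and no reset: what is moved stays moved. The work goes in short steps, Python scripts to look and compute and a tool call to move; the robot and the scene stay as the last step left them, time stands still between calls to the robot, and variables do not carry over. Pictures are saved under pics/ and viewed, about 8 in all and at most 12, crops included, and the job is handed in when it is done.

Besides the shell and the picture viewer there is one more tool, called after "Request:" by a JSON object that holds its "method" and its "body", one argument or row to a line. move_arm: Moves the arm, as the interface text tells. Its arguments: {"type":"object","properties":{"steps":{"type":"array"},"grip_force":{"type":"number"}},"required":["steps"]}

```bash
mkdir -p pics; cat > h.py <<'E'
import numpy as np, cv2
from scipy.spatial.transform import Rotation as R
from rig import monitor, cams, ticket, bot
def snap(n,f):
    c=cams.camera(n); cv2.imwrite(f'pics/{f}.png',c['pixels']); np.savez(f'pics/{f}.npz',K=c['camera_matrix'],D=c['distortion'],E=c['extrinsics']); return c
def ray(f,px):
    c=np.load(f'pics/{f}.npz'); p=cv2.undistortPoints(np.array([[px]],float),c['K'],c['D'])[0,0]
    return c['E'][:3,3], c['E'][:3,:3]@np.array([p[0],p[1],1])
def at(f,px,z):
    o,d=ray(f,px); return o+d*(z-o[2])/d[2]
def proj(f,P):
    c=np.load(f'pics/{f}.npz'); E=np.linalg.inv(c['E']); q=(E[:3,:3]@np.atleast_2d(P).T+E[:3,3:]).T
    return cv2.projectPoints(q,np.zeros(3),np.zeros(3),c['K'],c['D'])[0][:,0]
def tri(obs):
    A=np.zeros((3,3));b=np.zeros(3)
    for f,px in obs:
        o,d=ray(f,px); d=d/np.linalg.norm(d); M=np.eye(3)-np.outer(d,d); A+=M;b+=M@o
    return np.linalg.solve(A,b)
E
python3 - <<'E'
from h import *
for n in ('scene','top'):
    c=snap(n,n+'0'); print(n,c['extrinsics'].round(3).tolist(),c['camera_matrix'].round(1).tolist(),np.round(c['distortion'],3))
s=monitor.read_state(); print(s, bot.pinch_z)
E
```

```text
scene [[-0.544, 0.524, -0.655, 1.558], [0.839, 0.318, -0.441, 0.693], [-0.023, -0.79, -0.613, 1.088], [0.0, 0.0, 0.0, 1.0]] [[585.6, 0.0, 320.2], [0.0, 585.6, 239.6], [0.0, 0.0, 1.0]] [-0.146  0.     0.     0.     0.   ]
top [[-0.005, -0.99, 0.143, 0.303], [-1.0, 0.007, 0.009, -0.044], [-0.01, -0.143, -0.99, 1.299], [0.0, 0.0, 0.0, 1.0]] [[471.0, 0.0, 317.5], [0.0, 471.0, 241.7], [0.0, 0.0, 1.0]] [-0.006  0.     0.     0.     0.   ]
{'t': 0.1, 'joints': array([-1.11744696,  0.50823233, -0.23748988,  1.50099762,  0.12570951,
        1.14889188, -0.15478174]), 'dq': array([ 0.00217821, -0.00093365,  0.00106455, -0.00197032,  0.00024646,
        0.00068927, -0.00200311]), 'joint_efforts': array([-4.23424979e-03, -6.21844268e+01, -2.19424210e+00, -2.50206202e+01,
        1.25695317e-02,  7.77970185e-03, -1.46910588e-05]), 'tool_pos': array([0.21299447, 0.58713111, 0.23054063]), 'eef_rot': array([ 1.73052309e-01,  9.84912333e-01, -7.64194337e-04, -1.06247559e-04]), 'contact_force': array([ 0.20049715, -0.46476096, -0.42498736]), 'torque': array([-0.03414686,  0.00569244, -0.02648047]), 'finger_gap': 0.9997299041898446} 0.0187
```

View pics/top0.png

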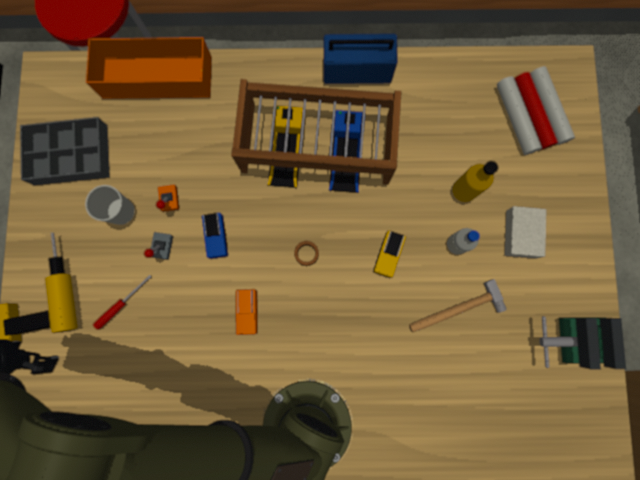

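View pics/scene0.png

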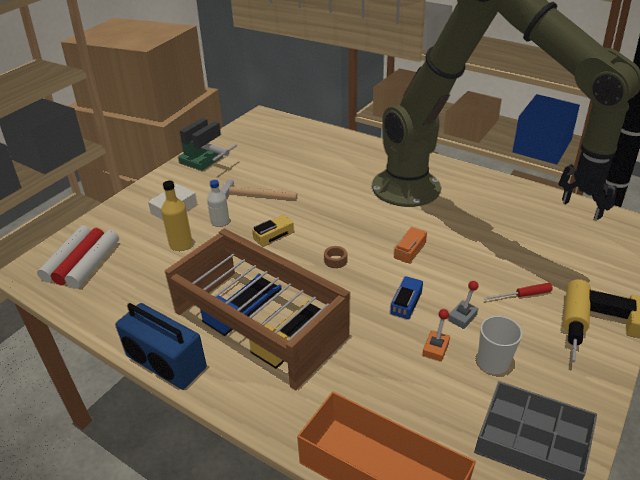

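The top view shows the blue pack at (214,235), the yellow pack at (390,253), the yellow lane at (285,150) and the blue lane at (345,150). An orange pack look-alike is at (246,312). There are two levers: a grey box at (160,246), which is the one meant, and an orange one at (168,198), which is the decoy. I'll confirm both in an enlarged crop.

```bash
python3 - <<'E'
import cv2,numpy as np
t=cv2.imread('pics/top0.png')
def c(x,y,w,h,s): return cv2.resize(t[y:y+h,x:x+w],None,fx=s,fy=s,interpolation=cv2.INTER_CUBIC)
a=c(140,175,100,100,4)   # lever, blue
b=c(365,220,50,60,4); b=cv2.copyMakeBorder(b,0,160,0,200,0)
d=c(230,75,180,120,4)[:, :720]
o=np.zeros((600,800,3),np.uint8)
o[:400,:400]=a; o[:240,400:600]=c(365,220,50,60,4)
cv2.imwrite('pics/cropA.png',o)
cv2.imwrite('pics/cropB.png',d)
E
```

```text
(no output)
```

View pics/cropA.png

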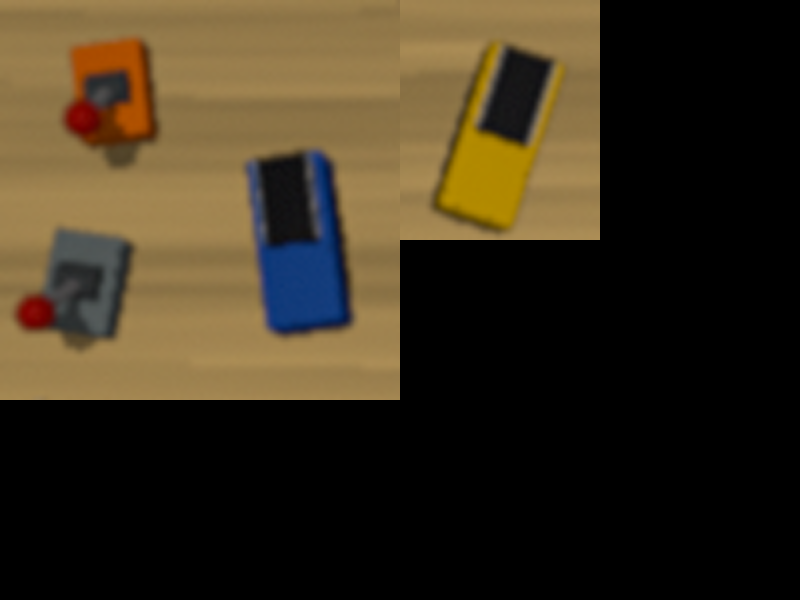

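View pics/cropB.png

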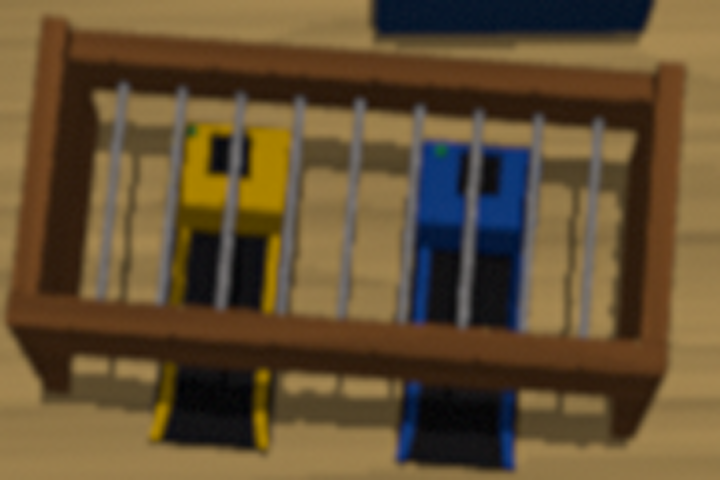

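```bash
cat > m1.py <<'E'
from h import *
from scipy.optimize import least_squares
A=lambda x,y:(140+x/4,175+y/4)
Y=lambda x,y:(365+(x-400)/4,220+y/4)
B=lambda x,y:(230+x/4,75+y/4)
for n,f,pts in (('blue',A,[(250,163),(322,152),(350,322),(272,333)]),('yellow',Y,[(494,42),(564,66),(510,230),(436,202)])):
    P=np.array([at('top0',f(*p),0.04)[:2] for p in pts]); c=P.mean(0); d=P[:2].mean(0)-P[2:].mean(0)
    print(n,c.round(4),'yaw',np.degrees(np.arctan2(d[1],d[0])).round(1),'L,W',np.linalg.norm(d).round(3),np.linalg.norm(P[0]-P[1]).round(3),np.linalg.norm(P[2]-P[3]).round(3))
print('tape',at('top0',(306,252),.03)[:2].round(3))
# rack fit: x,y,yaw ; points: lip front top ends, back board corners, kerb ends
obs=[((-0,.212,.155),B(8,322)),((0,-.212,.155),B(660,372)),((.212,.212,.150),B(43,17)),((.212,-.212,.15),B(685,66))]
def model(p,L):
    c,s=np.cos(p[2]),np.sin(p[2]); return [p[0]+c*L[0]-s*L[1],p[1]+s*L[0]+c*L[1],L[2]]
f=lambda p:(proj('top0',[model(p,o[0]) for o in obs])-[o[1] for o in obs]).ravel()
r=least_squares(f,[.6,0,0]); print('rack',r.x.round(4),np.degrees(r.x[2]).round(2),r.fun.round(1))
inv=lambda w:np.array([[np.cos(r.x[2]),np.sin(r.x[2])],[-np.sin(r.x[2]),np.cos(r.x[2])]])@(w[:2]-r.x[:2])
for n,q,z in (('Ykerb L end',(158,440),.015),('Ykerb R end',(262,448),.015),('Bkerb L',(405,460),.015),('Bkerb R',(508,468),.015),('Ystop L',(182,205),.056),('Ystop R',(287,212),.056),('Bstop L',(418,222),.056),('Bstop R',(526,232),.056)):
    w=at('top0',B(*q),z); print(n,w.round(3),inv(w).round(4))
ball=tri([('top0',A(35,313)),('scene0',(474,286))]); print('ball',ball.round(4))
box=[at('top0',A(*p),.025)[:2] for p in [(58,230),(132,243),(112,336),(42,322)]]
print('box',np.mean(box,0).round(4),np.round(box,3).tolist())
E
python3 m1.py
```

```text
blue [0.5046 0.2464] yaw 9.7 L,W 0.119 0.05 0.053
yellow [ 0.452 -0.228] yaw -20.4 L,W 0.117 0.05 0.052
tape [ 0.459 -0.001]
rack [ 0.6704 -0.0242 -0.0913] -5.23 [-2.3  0.3  2.6  1.3 -1.4 -1.   1.1 -0.8]
Ykerb L end [0.651 0.101 0.015] [-0.0308  0.1234]
Ykerb R end [0.645 0.028 0.015] [-0.0305  0.0501]
Bkerb L [ 0.635 -0.072  0.015] [-0.0308 -0.0504]
Bkerb R [ 0.629 -0.144  0.015] [-0.0305 -0.1226]
Ystop L [0.807 0.082 0.056] [0.1263 0.118 ]
Ystop R [0.801 0.009 0.056] [0.1272 0.0451]
Bstop L [ 0.793 -0.081  0.056] [ 0.1274 -0.0457]
Bstop R [ 0.785 -0.156  0.056] [ 0.1264 -0.1204]
ball [0.4503 0.4082 0.0878]
box [0.4798 0.395 ] [[0.516, 0.416], [0.507, 0.364], [0.443, 0.376], [0.453, 0.424]]
```

```bash
cat >> h.py <<'E'
def rot(yaw,tilt=0):
    y=np.radians(yaw); h=np.array([np.cos(y),np.sin(y),0]); l=np.array([-h[1],h[0],0])
    return R.from_rotvec(-np.radians(tilt)*l)*R.from_matrix(np.column_stack([-h,l,[0,0,-1]]))
def plan(pos,yaw,tilt=0):
    "successive waypoint -> row from present pose"
    s=monitor.read_state(); R0=R.from_quat(s['eef_rot']); g=rot(yaw,tilt)
    d=R0.inv().apply(np.array(pos)-s['tool_pos'])*100; w=(R0.inv()*g).as_rotvec()
    print('row',d.round(2).tolist(),w.round(3).tolist(),'n>=%.1f'%max(np.linalg.norm(d)/4.17,np.degrees(np.linalg.norm(w))/7.16))
def st():
    s=monitor.read_state(); print('t %.2f'%s['t'],s['tool_pos'].round(4),R.from_quat(s['eef_rot']).as_matrix().round(3).tolist(),'F',s['contact_force'].round(1),'gap',round(s['finger_gap'],3))
E
python3 - <<'E'
from h import *
c=cams.camera('wrist'); s=monitor.read_state()
T=np.eye(4);T[:3,:3]=R.from_quat(s['eef_rot']).as_matrix();T[:3,3]=s['tool_pos']
print((np.linalg.inv(T)@c['extrinsics']).round(3).tolist(), c['camera_matrix'][0,0])
h=np.radians(-20.4); 
g=np.array([.452,-.228])-.055*np.array([np.cos(h),np.sin(h)]); print(g)
plan([*g,.24],-20.4)
E
```

```text
[[0.0, -0.945, -0.326, 0.084], [1.0, 0.0, -0.0, 0.0], [0.0, -0.326, 0.945, -0.143], [0.0, 0.0, 0.0, 1.0]] 355.8712689799894
[ 0.40044949 -0.20882854]
row [-44.76, -68.45, -0.84] [-0.001, 0.0, 0.008] n>=19.6
```

Request:
{"method": "move_arm", "body": {
  "steps": [
    [0,-4,-4,0,0,0,0],
    [0,-6,-7.5,0,0,0,0],
    [0,-8,-11,0,0,0,0],
    [0,-10,-15,0,0,0,0],
    [0,-12,-18.5,0,0,0,0],
    [0,-14,-22,0,0,0,0],
    [0,-17,-25.5,0,0,0,0],
    [0,-19.5,-29,0,0,0,0],
    [0,-21.5,-32.5,0,0,0,0],
    [0,-23.5,-36,0,0,0,0]
  ]
}}

```text
t: 0.98
tool_pos: [0.3085, 0.1816, 0.2312]
eef_rot: [0.173, 0.985, -0.0, 0.0]
contact_force: [2.4, 0.2, -0.3]
finger_gap: 1.0
```

```bash
python3 - <<'E'
from h import *
st(); plan([.40,-.209,.24],-20.4)
E
```

```text
t 0.98 [0.3085 0.1816 0.2312] [[-0.94, 0.341, -0.0], [0.341, 0.94, -0.001], [-0.0, -0.001, -1.0]] F [ 2.4  0.2 -0.3] gap 1.0
row [-21.92, -33.6, -0.85] [-0.001, 0.0, 0.008] n>=9.6
```

Request:
{"method": "move_arm", "body": {
  "steps": [
    [0,-3,-3,0,0,0,0],
    [0,-5.5,-6.5,0,0,0,0],
    [0,-8,-10,0,0,0,0],
    [0,-10.5,-13.5,0,0,0,0],
    [0,-13,-17,0,0,0,0],
    [0,-15.5,-20.5,0,0,0,0],
    [0,-17.5,-24,0,0,0,0],
    [0,-19.5,-27.5,0,0,0,0],
    [0,-21.5,-31,0,0,0,0],
    [0,-21.9,-33.6,-0.85,0,0,0.008]
  ]
}}

```text
t: 1.82
tool_pos: [0.4004, -0.212, 0.2391]
eef_rot: [0.177, 0.984, -0.001, -0.0]
contact_force: [0.6, -0.1, 0.6]
finger_gap: 1.002
```

```bash
python3 - <<'E'
from h import *
st(); snap('wrist','w1')
E
```

```text
t 1.82 [ 0.4004 -0.212   0.2391] [[-0.937, 0.349, -0.001], [0.349, 0.937, -0.002], [0.0, -0.002, -1.0]] F [ 0.6 -0.1  0.6] gap 1.002
```

View pics/w1.png

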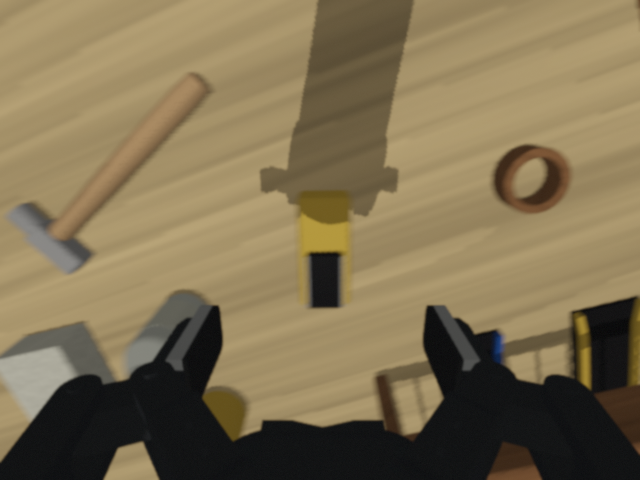

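```bash
python3 - <<'E'
from h import *
def box(c,yaw,z): 
    y=np.radians(yaw);h=np.array([np.cos(y),np.sin(y)]);l=np.array([-h[1],h[0]])
    return [[*(np.array(c)+a*h+b*l),z] for a,b in ((.06,.027),(.06,-.027),(-.06,-.027),(-.06,.027))]
for z in (0,.04): print(z,proj('w1',box([.452,-.228],-20.4,z)).round(1).tolist())
im=cv2.imread('pics/w1.png')[170:320,270:380]
im=cv2.resize(im,None,fx=4,fy=4,interpolation=cv2.INTER_CUBIC)
w=np.load('pics/w1.npz'); 
im2=cv2.resize(cv2.imread('pics/w1.png')[290:440,530:640],None,fx=3,fy=3)
o=np.zeros((600,780,3),np.uint8);o[:,:440]=im;o[:450,450:780]=im2
cv2.imwrite('pics/w1c.png',o)
E
```

```text
0 [[347.5, 286.9], [302.4, 286.9], [300.4, 187.8], [350.0, 187.8]]
0.04 [[349.9, 303.9], [300.4, 303.9], [297.9, 196.0], [352.9, 196.0]]
```

View pics/w1c.png

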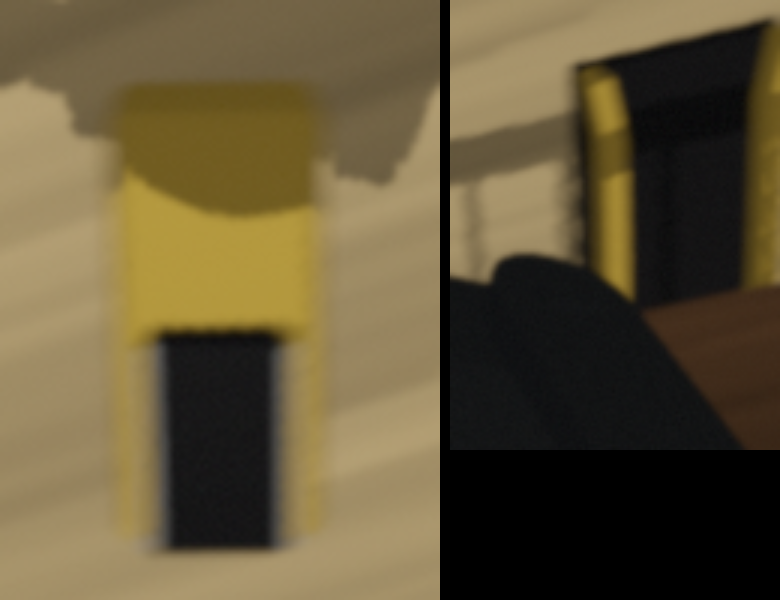

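```bash
python3 - <<'E'
from h import *
plan([.4173,-.2151,.008],-20.7)
E
```

```text
row [-1.55, 1.07, 23.33] [-0.006, 0.003, -0.003] n>=5.6
```

```bash
python3 - <<'E'
from h import *
st(); plan([.4173,-.2151,.008],-20.7)
E
```

```text
t 1.87 [ 0.3988 -0.2181  0.2413] [[-0.934, 0.356, 0.001], [0.356, 0.934, -0.006], [-0.003, -0.005, -1.0]] F [-0.4 -6.2  1.3] gap 1.004
row [-1.55, 1.07, 23.33] [-0.006, 0.003, -0.003] n>=5.6
```

Request:
{"method": "move_arm", "body": {
  "steps": [
    [0,-1.55,1.07,3,-0.006,0.003,-0.003],
    [0,-1.55,1.07,7,-0.006,0.003,-0.003],
    [0,-1.55,1.07,11,-0.006,0.003,-0.003],
    [0,-1.55,1.07,15,-0.006,0.003,-0.003],
    [0,-1.55,1.07,18,-0.006,0.003,-0.003],
    [0,-1.55,1.07,20.5,-0.006,0.003,-0.003],
    [0,-1.55,1.07,22,-0.006,0.003,-0.003],
    [0,-1.55,1.07,23,-0.006,0.003,-0.003],
    [0,-1.55,1.07,23.33,-0.006,0.003,-0.003],
    [0,-1.55,1.07,23.33,-0.006,0.003,-0.003]
  ],
  "grip_force": 60
}}

```text
t: 2.7
tool_pos: [0.4168, -0.2147, 0.0073]
eef_rot: [0.18, 0.984, 0.001, -0.001]
contact_force: [0.4, -0.2, -0.1]
finger_gap: 1.002
```

```bash
python3 - <<'E'
from h import *
st(); plan([.4173,-.2151,.008],-20.7)
E
```

```text
t 2.70 [ 0.4168 -0.2147  0.0073] [[-0.936, 0.353, -0.002], [0.353, 0.936, 0.001], [0.002, 0.001, -1.0]] F [ 0.4 -0.2 -0.1] gap 1.002
row [-0.06, -0.02, -0.07] [0.001, -0.002, 0.0] n>=0.0
```

Request:
{"method": "move_arm", "body": {
  "steps": [
    [1,0,0,0,0,0,0],
    [1,0,0,0,0,0,0],
    [1,0,0,0,0,0,0],
    [1,0,0,0,0,0,0],
    [1,0,0,0,0,0,0],
    [1,0,0,0,0,0,0],
    [1,0,0,0,0,0,0],
    [1,0,0,0,0,0,0],
    [1,0,0,-0.3,0,0,0],
    [1,0,0,-0.6,0,0,0]
  ],
  "grip_force": 70
}}

```text
t: 3.53
tool_pos: [0.4167, -0.2145, 0.0138]
eef_rot: [0.18, 0.984, 0.001, -0.001]
contact_force: [0.6, -0.3, -3.5]
finger_gap: 0.62
```

```bash
cat >> h.py <<'E'
import sys
RK=np.array([.6704,-.0242,np.radians(-5.23)])
def rk(x,y):
    c,s=np.cos(RK[2]),np.sin(RK[2]); return np.array([RK[0]+c*x-s*y,RK[1]+s*x+c*y])
E
python3 - <<'E'
from h import *
st(); p=rk(-.17,.085); print(p)
plan([.40,-.19,.14],-15); plan([*p,.14],-5.2)
E
```

```text
t 3.53 [ 0.4167 -0.2145  0.0138] [[-0.936, 0.353, -0.002], [0.353, 0.936, 0.001], [0.002, 0.001, -1.0]] F [ 0.6 -0.3 -3.5] gap 0.62
[0.50885583 0.07594231]
row [2.45, 1.71, -12.62] [0.001, -0.002, -0.099] n>=3.1
row [1.66, 30.44, -12.59] [0.001, -0.002, -0.27] n>=7.9
```

Request:
{"method": "move_arm", "body": {
  "steps": [
    [1,0,0,-4,0,0,0],
    [1,0.2,3,-8,0,0,-0.03],
    [1,0.4,7,-11,0,0,-0.07],
    [1,0.7,11,-12.6,0,0,-0.12],
    [1,1,15,-12.6,0,0,-0.16],
    [1,1.2,19,-12.6,0,0,-0.2],
    [1,1.4,23,-12.6,0,0,-0.24],
    [1,1.6,27,-12.6,0,0,-0.27],
    [1,1.66,29.5,-12.6,0,0,-0.27],
    [1,1.66,30.44,-12.6,0.001,-0.002,-0.27]
  ]
}}

```text
t: 4.37
tool_pos: [0.5098, 0.0832, 0.1402]
eef_rot: [0.042, 0.999, 0.002, 0.0]
contact_force: [0.2, 1.2, -3.6]
finger_gap: 0.619
```

```bash
python3 - <<'E'
from h import *
st(); p=rk(-.145,.0865); print(p); plan([*p,.026],-5.2)
E
```

```text
t 4.37 [0.5098 0.0832 0.1402] [[-0.997, 0.083, 0.001], [0.083, 0.997, 0.004], [-0.001, 0.004, -1.0]] F [ 0.2  1.2 -3.6] gap 0.619
[0.53388848 0.07515722]
row [-2.46, -0.65, 11.42] [0.004, 0.001, 0.008] n>=2.8
```

Request:
{"method": "move_arm", "body": {
  "steps": [
    [1,-1,-0.65,2,0,0,0.008],
    [1,-2,-0.65,4.5,0,0,0.008],
    [1,-2.46,-0.65,7,0,0,0.008],
    [1,-2.46,-0.65,9,0.004,0.001,0.008],
    [1,-2.46,-0.65,10.5,0.004,0.001,0.008],
    [1,-2.46,-0.65,11.2,0.004,0.001,0.008],
    [1,-2.46,-0.65,11.42,0.004,0.001,0.008],
    [1,-2.46,-0.65,11.42,0.004,0.001,0.008],
    [1,-2.46,-0.65,11.42,0.004,0.001,0.008],
    [1,-2.46,-0.65,11.42,0.004,0.001,0.008]
  ]
}}

```text
t: 5.2
tool_pos: [0.5346, 0.0751, 0.0271]
eef_rot: [0.046, 0.999, 0.0, 0.001]
contact_force: [-0.1, 0.1, -3.1]
finger_gap: 0.622
```

```bash
python3 - <<'E'
from h import *
st(); a=snap('wrist','w2')['pixels']; b=snap('top','t2')['pixels']
o=np.zeros((600,800,3),np.uint8)
o[:,:400]=cv2.resize(a[300:450,270:370],None,fx=4,fy=4,interpolation=cv2.INTER_CUBIC) if 0 else cv2.resize(a[180:480,220:420],None,fx=2,fy=2,interpolation=cv2.INTER_CUBIC)
o[:600,400:]=cv2.resize(b[100:250,240:340],None,fx=4,fy=4,interpolation=cv2.INTER_CUBIC)
cv2.imwrite('pics/c2.png',o)
E
```

```text
t 5.20 [0.5346 0.0751 0.0271] [[-0.996, 0.091, 0.002], [0.091, 0.996, -0.0], [-0.002, 0.0, -1.0]] F [-0.1  0.1 -3.1] gap 0.622
```

View pics/c2.png

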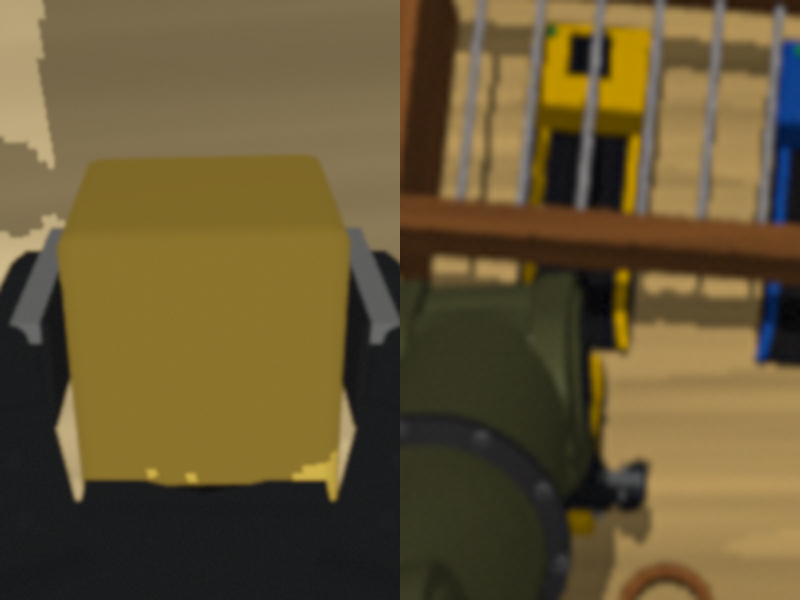

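```bash
python3 - <<'E'
from h import *
B=lambda x,y:(230+x/4,75+y/4)
def inv(w):
    c,s=np.cos(RK[2]),np.sin(RK[2]); d=w[:2]-RK[:2]; return np.array([c*d[0]+s*d[1],-s*d[0]+c*d[1]])
for n,L,Rr in (('Y',[(190,240),(184,300),(172,375)],[(268,240),(263,300),(254,375)]),('B',[(432,260),(426,318),(414,388)],[(514,268),(510,328),(502,395)])):
    for l,r in zip(L,Rr):
        zl,zr=(.006,.015) if n=='Y' else (.015,.015)
        a,b=inv(at('top0',B(*l),zl)),inv(at('top0',B(*r),zr)); print(n,a.round(4),b.round(4),((a+b)/2).round(4))
o=at('t2',(291.25,200),.059); print(o,inv(o)); s=monitor.read_state(); print(inv(s['tool_pos']))
E
```

```text
Y [0.1203 0.1166] [0.1215 0.06  ] [0.1209 0.0883]
Y [0.0754 0.1164] [0.077  0.0594] [0.0762 0.0879]
Y [0.0196 0.1195] [0.0217 0.0606] [0.0206 0.09  ]
B [ 0.1163 -0.0576] [ 0.1152 -0.1161] [ 0.1158 -0.0868]
B [ 0.0733 -0.0568] [ 0.0709 -0.1165] [ 0.0721 -0.0866]
B [ 0.0216 -0.0525] [ 0.0217 -0.1145] [ 0.0217 -0.0835]
[0.59697836 0.03737998 0.059     ] [-0.07872923  0.05463093]
[-0.14440723  0.08658383]
```

```bash
python3 - <<'E'
from h import *
for x,z in ((-.144,.0155),(-.100,.0155),(-.06,.0155)): plan([*rk(x,.088),z],-5.2)
E
```

```text
row [-0.04, 0.14, 1.14] [0.0, 0.001, -0.001] n>=0.3
row [-4.44, 0.14, 1.15] [0.0, 0.001, -0.001] n>=1.1
row [-8.44, 0.14, 1.16] [0.0, 0.001, -0.001] n>=2.0
```

Request:
{"method": "move_arm", "body": {
  "steps": [
    [1,0,0.14,0.5,0,0.001,0],
    [1,0,0.14,1,0,0.001,0],
    [1,-0.5,0.14,1.15,0,0.001,0],
    [1,-1.5,0.14,1.15,0,0.001,0],
    [1,-2.5,0.14,1.15,0,0.001,0],
    [1,-3.2,0.14,1.15,0,0.001,0],
    [1,-3.8,0.14,1.15,0,0.001,0],
    [1,-4.4,0.14,1.15,0,0.001,0],
    [1,-4.6,0.14,1.15,0,0.001,0],
    [1,-4.6,0.14,1.15,0,0.001,0]
  ]
}}

```text
t: 6.13
tool_pos: [0.5808, 0.0723, 0.0154]
eef_rot: [0.046, 0.999, 0.0, 0.0]
contact_force: [0.1, -1.9, -3.1]
finger_gap: 0.612
```

```bash
python3 - <<'E'
from h import *
st(); print(monitor.read_state()['torque'].round(2))
for x,z in ((-.06,.0155),): plan([*rk(x,.088),z],-5.2)
E
```

```text
t 6.13 [0.5808 0.0723 0.0154] [[-0.996, 0.091, 0.001], [0.091, 0.996, 0.0], [-0.001, 0.0, -1.0]] F [ 0.1 -1.9 -3.1] gap 0.612
[0.04 0.03 0.04]
row [-3.8, 0.01, -0.01] [0.0, 0.001, -0.001] n>=0.9
```

Request:
{"method": "move_arm", "body": {
  "steps": [
    [1,-0.5,0,0,0,0,0],
    [1,-1.1,0,0,0,0,0],
    [1,-1.7,0,0,0,0,0],
    [1,-2.3,0,0,0,0,0],
    [1,-2.9,0,0,0,0,0],
    [1,-3.4,0,0,0,0,0],
    [1,-3.8,0,0,0,0,0],
    [1,-4,0,0,0,0,0],
    [1,-4,0,0,0,0,0],
    [1,-4,0,0,0,0,0]
  ]
}}

```text
t: 6.97
tool_pos: [0.6205, 0.0686, 0.0153]
eef_rot: [0.046, 0.999, 0.0, 0.0]
contact_force: [-1.2, 0.5, -3.5]
finger_gap: 0.62
```

```bash
python3 - <<'E'
from h import *
st(); print(monitor.read_state()['torque'].round(2))
for x,z in ((-.06,.0155),): plan([*rk(x,.088),z],-5.2)
E
```

```text
t 6.97 [0.6205 0.0686 0.0153] [[-0.996, 0.091, 0.0], [0.091, 0.996, 0.0], [-0.0, 0.0, -1.0]] F [-1.2  0.5 -3.5] gap 0.62
[ 0.03  0.15 -0.03]
row [0.18, 0.01, -0.02] [0.0, 0.0, -0.001] n>=0.0
```

Request:
{"method": "move_arm", "body": {
  "steps": [
    [0,0,0,0.1,0,0,0],
    [0,0,0,0.1,0,0,0],
    [0,0,0,0.1,0,0,0],
    [0,0,0,0,0,0,0],
    [0,0,0,-1,0,0,0],
    [0,0.3,0,-3.5,0,0,0],
    [0,2,0,-7,0,0,0],
    [0.5,5,0,-9.5,0,0,0],
    [1,8,0,-10,0,0,0],
    [1,9,0,-10,0,0,0]
  ]
}}

```text
t: 7.8
tool_pos: [0.5282, 0.0773, 0.1183]
eef_rot: [0.046, 0.999, 0.001, 0.001]
contact_force: [-0.0, 0.2, -1.0]
finger_gap: 0.607
```

```bash
python3 - <<'E'
from h import *
st(); 
for x,z in ((-.155,.12),(-.155,.035),): plan([*rk(x,.088),z],-5.2,45)
E
```

```text
t 7.80 [0.5282 0.0773 0.1183] [[-0.996, 0.091, 0.002], [0.091, 0.996, 0.001], [-0.002, 0.002, -1.0]] F [-0.   0.2 -1. ] gap 0.607
row [0.41, -0.01, -0.17] [0.001, -0.784, -0.001] n>=6.3
row [0.42, -0.02, 8.33] [0.001, -0.784, -0.001] n>=6.3
```

Request:
{"method": "move_arm", "body": {
  "steps": [
    [1,0.4,0,0,0,-0.12,0],
    [1,0.4,0,0,0,-0.24,0],
    [1,0.4,0,0,0,-0.36,0],
    [1,0.4,0,1,0,-0.48,0],
    [1,0.4,0,3,0,-0.6,0],
    [1,0.4,0,5,0,-0.72,0],
    [1,0.4,0,7,0,-0.84,0],
    [1,0.4,0,8.3,0,-0.87,0],
    [1,0.4,0,8.5,0,-0.87,0],
    [1,0.4,0,8.5,0,-0.87,0]
  ]
}}

```text
t: 8.63
tool_pos: [0.5031, 0.0313, 0.0808]
eef_rot: [0.061, 0.977, -0.089, 0.183]
contact_force: [-0.6, 0.3, -0.2]
finger_gap: 0.003
```

```bash
python3 - <<'E'
from h import *
st(); 
for x in (-.09,-.005,.007): plan([*rk(x,.0875),.032],-5.2,50)
E
```

```text
t 8.63 [0.5031 0.0313 0.0808] [[-0.925, 0.151, 0.347], [0.086, 0.977, -0.196], [-0.369, -0.152, -0.917]] F [-0.6  0.3 -0.2] gap 0.003
row [-5.78, 5.93, 6.67] [-0.162, -0.494, 0.039] n>=4.2
row [-13.68, 6.45, 9.76] [-0.162, -0.494, 0.039] n>=4.3
row [-14.8, 6.53, 10.19] [-0.162, -0.494, 0.039] n>=4.6
```

```bash
python3 - <<'E'
from h import *
st(); s=monitor.read_state(); print(s['joints'].round(3),s['dq'].round(2))
E
```

```text
t 8.63 [0.5031 0.0313 0.0808] [[-0.925, 0.151, 0.347], [0.086, 0.977, -0.196], [-0.369, -0.152, -0.917]] F [-0.6  0.3 -0.2] gap 0.003
[-0.418  0.452  0.13   2.318  1.219  0.256 -0.036] [-0.1   0.17 -0.01  0.18  2.03  0.1  -2.18]
```

```bash
python3 - <<'E'
from h import *
plan([*rk(-.15,.0875),.10],-5.2,50)
E
```

```text
row [-2.71, 4.53, -1.75] [-0.162, -0.494, 0.039] n>=4.2
```

Request:
{"method": "move_arm", "body": {
  "steps": [
    [1,-1,1.5,-1.75,-0.04,-0.08,0.01],
    [1,-1.5,3,-1.75,-0.06,-0.16,0.02],
    [1,-2,4,-1.75,-0.1,-0.24,0.03],
    [1,-2.7,4.5,-1.75,-0.14,-0.32,0.039],
    [1,-2.7,4.5,-1.75,-0.162,-0.4,0.039],
    [1,-2.7,4.5,-1.75,-0.162,-0.494,0.039],
    [1,-2.7,4.5,-1.75,-0.162,-0.494,0.039],
    [1,-2.7,4.5,-1.75,-0.162,-0.494,0.039],
    [1,-2.7,4.5,-1.75,-0.162,-0.494,0.039],
    [1,-2.7,4.5,-1.75,-0.162,-0.494,0.039]
  ]
}}

```text
t: 9.47
tool_pos: [0.5471, 0.0987, 0.0822]
eef_rot: [0.019, 0.933, -0.055, 0.354]
contact_force: [0.4, 0.9, -1.6]
finger_gap: 0.004
```

```bash
python3 - <<'E'
from h import *
st(); s=monitor.read_state(); print(s['joints'].round(3),s['dq'].round(2))
plan([*rk(-.15,.0875),.10],-5.2,50)
for x in (-.09,-.005,.007): plan([*rk(x,.0875),.032],-5.2,50)
E
```

```text
t 9.47 [0.5471 0.0987 0.0822] [[-0.749, 0.074, 0.659], [-0.003, 0.993, -0.116], [-0.663, -0.089, -0.743]] F [ 0.4  0.9 -1.6] gap 0.004
[ 0.085  0.713 -0.912  2.491  1.992  1.116 -0.905] [ 1.12  0.88 -2.2   0.02 -0.46  1.66  0.68]
row [0.18, -2.49, -2.26] [-0.051, -0.144, 0.075] n>=1.4
row [0.22, -1.98, 6.79] [-0.051, -0.144, 0.075] n>=1.7
row [-6.12, -2.12, 12.46] [-0.051, -0.144, 0.075] n>=3.4
row [-7.01, -2.14, 13.26] [-0.051, -0.144, 0.075] n>=3.6
```

```bash
python3 - <<'E'
from h import *
plan([*rk(-.115,.0875),.06],-5.2,45)
E
```

```text
row [0.23, -2.19, 3.05] [-0.054, -0.057, 0.073] n>=0.9
```

Request:
{"method": "move_arm", "body": {
  "steps": [
    [1,0,-1,0,0,0,0],
    [1,0,-1.5,0.5,-0.02,-0.02,0.02],
    [1,0,-2,1,-0.03,-0.03,0.04],
    [1,0.1,-2.2,1.5,-0.05,-0.05,0.06],
    [1,0.2,-2.2,2,-0.054,-0.057,0.073],
    [1,0.2,-2.2,2.5,-0.054,-0.057,0.073],
    [1,0.2,-2.2,3,-0.054,-0.057,0.073],
    [1,0.2,-2.2,3,-0.054,-0.057,0.073],
    [1,0.2,-2.2,3,-0.054,-0.057,0.073],
    [1,0.2,-2.2,3,-0.054,-0.057,0.073]
  ]
}}

```text
t: 10.3
tool_pos: [0.5793, 0.0795, 0.0659]
eef_rot: [0.042, 0.925, -0.019, 0.378]
contact_force: [-1.0, -0.3, -0.5]
finger_gap: 0.001
```

```bash
python3 - <<'E'
from h import *
st(); s=monitor.read_state(); print(s['joints'].round(3),s['dq'].round(2))
for x in (-.115,-.09,-.04,-.01,.007): plan([*rk(x,.0875),.032],-5.2,45)
E
```

```text
t 10.30 [0.5793 0.0795 0.0659] [[-0.71, 0.093, 0.698], [0.063, 0.996, -0.068], [-0.701, -0.004, -0.713]] F [-1.  -0.3 -0.5] gap 0.001
[ 0.383  1.099 -1.426  2.498  2.016  1.592 -0.702] [0. 0. 0. 0. 0. 0. 0.]
row [3.44, -0.73, 1.38] [-0.004, -0.009, 0.001] n>=0.9
row [1.65, -0.73, 3.13] [-0.004, -0.009, 0.001] n>=0.9
row [-1.91, -0.72, 6.63] [-0.004, -0.009, 0.001] n>=1.7
row [-4.05, -0.72, 8.74] [-0.004, -0.009, 0.001] n>=2.3
row [-5.27, -0.71, 9.93] [-0.004, -0.009, 0.001] n>=2.7
```

Request:
{"method": "move_arm", "body": {
  "steps": [
    [1,2,-0.5,1,0,0,0],
    [1,2,-0.7,2,0,0,0],
    [1,1.8,-0.7,2.6,0,0,0],
    [1,1.6,-0.7,3.1,0,0,0],
    [1,1.3,-0.7,3.5,0,0,0],
    [1,1,-0.7,3.8,0,0,0],
    [1,0.6,-0.7,4.2,0,0,0],
    [1,0.2,-0.7,4.6,0,0,0],
    [1,-0.2,-0.7,5,0,0,0],
    [1,-0.2,-0.7,5,0,0,0]
  ]
}}

```text
t: 11.13
tool_pos: [0.6164, 0.0685, 0.0323]
eef_rot: [0.043, 0.924, -0.02, 0.379]
contact_force: [0.2, -1.3, -0.2]
finger_gap: -0.0
```

```bash
cat >> h.py <<'E'
def inv(w):
    c,s=np.cos(RK[2]),np.sin(RK[2]); d=w[:2]-RK[:2]; return np.array([c*d[0]+s*d[1],-s*d[0]+c*d[1]])
E
python3 - <<'E'
from h import *
st(); s=monitor.read_state(); print(s['joints'].round(3),s['dq'].round(2),inv(s['tool_pos']))
for x in (-.04,-.01,.007): plan([*rk(x,.0875),.034],-5.2,45)
E
```

```text
t 11.13 [0.6164 0.0685 0.0323] [[-0.709, 0.095, 0.699], [0.065, 0.996, -0.069], [-0.702, -0.003, -0.712]] F [ 0.2 -1.3 -0.2] gap -0.0
[ 0.436  1.223 -1.411  2.427  2.13   1.614 -0.578] [-0.01  0.   -0.    0.03 -0.01  0.02 -0.03] [-0.06220483  0.08738557]
row [-1.7, 0.02, 1.44] [-0.005, -0.007, -0.0] n>=0.5
row [-3.84, 0.03, 3.54] [-0.005, -0.007, -0.0] n>=1.3
row [-5.05, 0.04, 4.74] [-0.005, -0.007, -0.0] n>=1.7
```

Request:
{"method": "move_arm", "body": {
  "steps": [
    [1,-0.5,0,0.4,0,0,0],
    [1,-1,0,0.8,0,0,0],
    [1,-1.5,0,1.3,0,0,0],
    [1,-2,0,1.75,0,0,0],
    [1,-2.5,0,2.25,0,0,0],
    [1,-3,0,2.75,0,0,0],
    [1,-3.4,0,3.15,0,0,0],
    [1,-3.8,0.03,3.5,0,0,0],
    [1,-4,0.03,3.7,0,0,0],
    [1,-4,0.03,3.7,0,0,0]
  ]
}}

```text
t: 11.97
tool_pos: [0.6715, 0.0631, 0.0342]
eef_rot: [0.044, 0.924, -0.02, 0.379]
contact_force: [-0.1, -0.6, -0.1]
finger_gap: 0.001
```

```bash
python3 - <<'E'
from h import *
st(); s=monitor.read_state(); print(s['joints'].round(3),inv(s['tool_pos']))
for x in (.004,.010): plan([*rk(x,.0875),.034],-5.2,45)
snap('top','t3');snap('scene','s3')
E
```

```text
t 11.97 [0.6715 0.0631 0.0342] [[-0.709, 0.096, 0.699], [0.066, 0.995, -0.07], [-0.702, -0.004, -0.712]] F [-0.1 -0.6 -0.1] gap 0.001
[ 0.487  1.23  -1.399  2.29   2.16   1.507 -0.431] [-0.00687874  0.08699753]
row [-0.76, 0.06, 0.78] [-0.007, -0.007, -0.001] n>=0.3
row [-1.19, 0.06, 1.2] [-0.007, -0.007, -0.001] n>=0.4
```

Request:
{"method": "move_arm", "body": {
  "steps": [
    [1,-0.2,0,0.2,0,0,0],
    [1,-0.35,0,0.35,0,0,0],
    [1,-0.5,0,0.5,0,0,0],
    [1,-0.6,0,0.6,0,0,0],
    [1,-0.7,0,0.7,0,0,0],
    [1,-0.8,0,0.8,0,0,0],
    [1,-0.9,0,0.9,0,0,0],
    [1,-1,0,1,0,0,0],
    [1,-1,0,1,0,0,0],
    [1,-1,0,1,0,0,0]
  ]
}}

```text
t: 12.9
tool_pos: [0.6807, 0.0623, 0.0339]
eef_rot: [0.04, 0.925, -0.02, 0.377]
contact_force: [-35.5, -3.5, 20.5]
finger_gap: -0.002
```

```bash
python3 - <<'E'
from h import *
st(); s=monitor.read_state(); print(s['joints'].round(3),inv(s['tool_pos']))
b=snap('top','t4')['pixels'];a=snap('scene','s4')['pixels']
o=np.zeros((600,800,3),np.uint8)
o[:,:400]=cv2.resize(b[90:240,240:340],None,fx=4,fy=4,interpolation=cv2.INTER_CUBIC)
o[:450,400:]=cv2.resize(a[240:390,220:353],(400,450),interpolation=cv2.INTER_CUBIC)
cv2.imwrite('pics/c4.png',o)
E
```

```text
t 12.90 [0.6807 0.0623 0.0339] [[-0.712, 0.09, 0.696], [0.06, 0.996, -0.067], [-0.699, -0.007, -0.715]] F [-35.5  -3.5  20.5] gap -0.002
[ 0.496  1.231 -1.398  2.265  2.159  1.484 -0.397] [0.00233126 0.08702951]
```

View pics/c4.png

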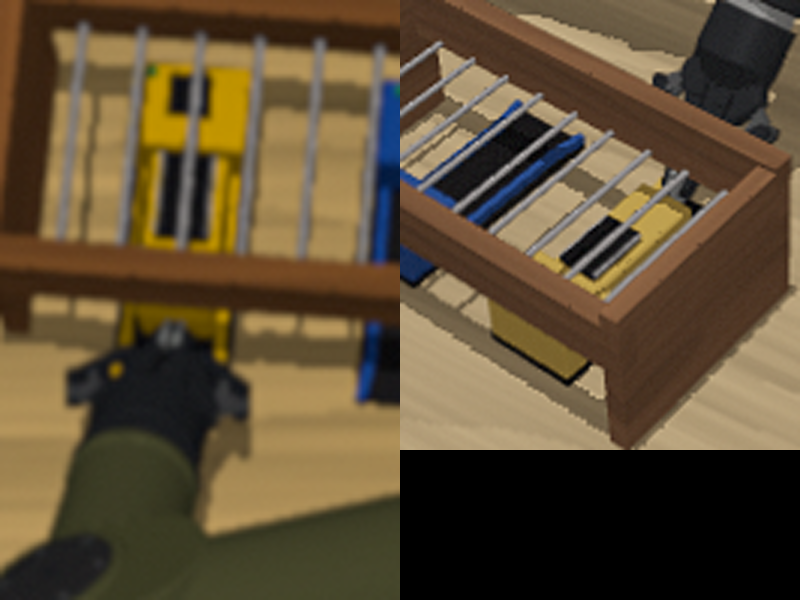

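```bash
python3 - <<'E'
from h import *
plan([*rk(-.06,.0875),.036],-5.2,45)
plan([*rk(-.13,.0875),.16],-5.2,45)
plan([*rk(-.13,.0875),.20],-5.2,0)
E
```

```text
row [4.3, 0.05, -4.51] [-0.004, -0.011, 0.005] n>=1.5
row [0.63, -0.02, -18.27] [-0.004, -0.011, 0.005] n>=4.4
row [-2.17, -0.05, -21.13] [-0.006, 0.775, 0.003] n>=6.2
```

Request:
{"method": "move_arm", "body": {
  "steps": [
    [1,1,0,-1,0,0,0],
    [1,2.5,0,-2.6,0,0,0],
    [1,4.3,0,-4.5,0,0,0],
    [1,4.3,0,-7.5,0,0,0],
    [1,3.5,0,-11,0,0.05,0],
    [1,2.5,0,-14.5,0,0.15,0],
    [1,1,0,-18,0,0.25,0],
    [1,0,0,-19.5,0,0.37,0],
    [1,-1,0,-20.5,0,0.49,0],
    [1,-1.6,0,-21,0,0.6,0]
  ]
}}

```text
t: 13.83
tool_pos: [0.5463, 0.0708, 0.1881]
eef_rot: [0.045, 0.985, -0.025, 0.166]
contact_force: [0.6, -1.1, -1.4]
finger_gap: -0.001
```

```bash
python3 - <<'E'
from h import *
st(); s=monitor.read_state(); print(s['joints'].round(3),s['dq'].round(2))
y=np.radians(9.7); g=np.array([.5046,.2464])-.037*np.array([np.cos(y),np.sin(y)]); print(g)
plan([*g,.16],9.7,0)
E
```

```text
t 13.83 [0.5463 0.0708 0.1881] [[-0.941, 0.098, 0.325], [0.081, 0.995, -0.065], [-0.33, -0.035, -0.943]] F [ 0.6 -1.1 -1.4] gap -0.001
[ 0.608  0.598 -1.365  2.05   1.068  1.003  0.191] [ 0.1  -0.15  0.1  -1.24 -2.11  0.44  2.18]
[0.46812897 0.24016589]
row [9.64, 16.18, -1.0] [-0.079, 0.33, -0.259] n>=4.5
```

Request:
{"method": "move_arm", "body": {
  "steps": [
    [0,1.5,2,-1,-0.01,0.05,-0.03],
    [0,3,4,-1,-0.02,0.1,-0.06],
    [0,4.5,6.5,-1,-0.03,0.16,-0.1],
    [0,6,9,-1,-0.05,0.22,-0.15],
    [0,7.5,12,-1,-0.06,0.28,-0.2],
    [0,8.8,14.5,-1,-0.079,0.33,-0.26],
    [0,9.6,16.2,-1,-0.079,0.33,-0.26],
    [0,9.6,16.2,-1,-0.079,0.33,-0.26],
    [0,9.6,16.2,-1,-0.079,0.33,-0.26],
    [0,9.6,16.2,-1,-0.079,0.33,-0.26]
  ]
}}

```text
t: 14.67
tool_pos: [0.4689, 0.2396, 0.1602]
eef_rot: [-0.085, 0.996, -0.001, 0.0]
contact_force: [0.2, -0.0, -1.1]
finger_gap: 1.0
```

```bash
python3 - <<'E'
from h import *
st(); s=monitor.read_state(); print(s['joints'].round(3),s['dq'].round(2))
plan([.4681,.2402,.008],9.7,0)
a=snap('wrist','w5')['pixels'];b=snap('top','t5')['pixels']
o=np.zeros((600,800,3),np.uint8)
o[:300,:400]=cv2.resize(a,(400,300)); o[300:,:400]=cv2.resize(a[120:300,220:460],(400,300))
o[:,400:]=cv2.resize(b[90:240,240:340],None,fx=4,fy=4,interpolation=cv2.INTER_CUBIC)
cv2.imwrite('pics/c5.png',o)
E
```

```text
t 14.67 [0.4689 0.2396 0.1602] [[-0.986, -0.169, 0.0], [-0.169, 0.986, -0.002], [0.0, -0.002, -1.0]] F [ 0.2 -0.  -1.1] gap 1.0
[ 0.251  0.759 -1.356  1.854  0.799  1.222  0.374] [ 0.02 -0.01  0.    0.   -0.   -0.   -0.  ]
row [0.06, 0.1, 15.22] [-0.002, -0.0, 0.001] n>=3.6
```

View pics/c5.png

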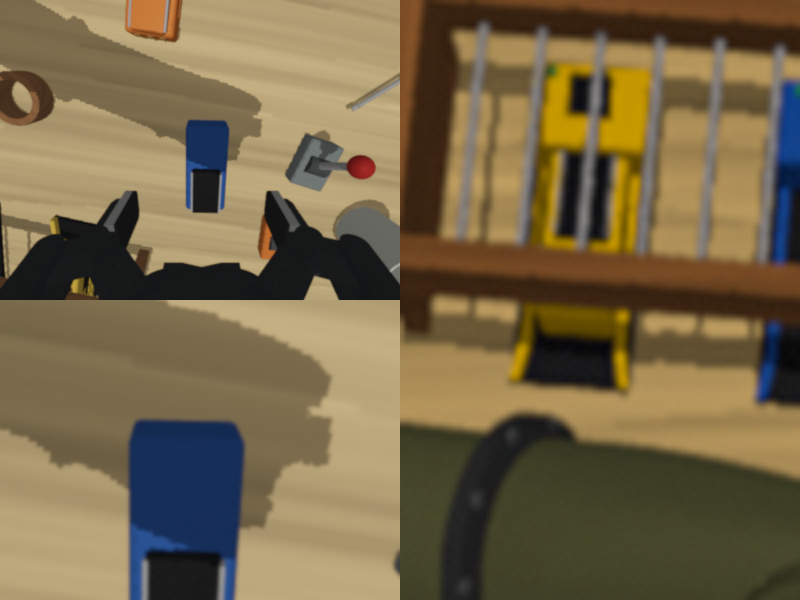

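```bash
python3 - <<'E'
from h import *
for y in (340,345,355): print(y,inv(at('t5',(283.75,90+y/4),.006)))
def box(c,yaw,z): 
    y=np.radians(yaw);h=np.array([np.cos(y),np.sin(y)]);l=np.array([-h[1],h[0]])
    return [[*(np.array(c)+a*h+b*l),z] for a,b in ((.06,.027),(.06,-.027),(-.06,-.027),(-.06,.027))]
for z in (0,.04): print(z,proj('w5',box([.5046,.2464],9.7,z)).round(1).tolist())
E
```

```text
340 [0.00387809 0.08726191]
345 [0.00024135 0.08691007]
355 [-0.00702342  0.08620725]
0 [[350.9, 308.1], [295.3, 308.0], [292.0, 185.7], [354.7, 185.8]]
0.04 [[354.3, 332.1], [292.0, 331.9], [287.6, 196.1], [359.2, 196.2]]
```

```bash
python3 - <<'E'
from h import *
plan([.4652,.2453,.008],9.2,0)
E
```

```text
row [0.28, 0.71, 15.22] [-0.002, -0.0, 0.008] n>=3.7
```

Request:
{"method": "move_arm", "body": {
  "steps": [
    [0,0.28,0.7,2.5,0,0,0.008],
    [0,0.28,0.7,6,0,0,0.008],
    [0,0.28,0.7,9.5,0,0,0.008],
    [0,0.28,0.7,12.5,0,0,0.008],
    [0,0.28,0.7,14.5,0,0,0.008],
    [0,0.28,0.7,15.2,0,0,0.008],
    [0,0.28,0.7,15.2,0,0,0.008],
    [1,0.28,0.7,15.2,0,0,0.008],
    [1,0.28,0.7,15.2,0,0,0.008],
    [1,0.28,0.7,15.2,0,0,0.008]
  ]
}}

```text
t: 15.6
tool_pos: [0.4661, 0.2457, 0.0101]
eef_rot: [-0.08, 0.997, -0.0, 0.001]
contact_force: [-6.5, -6.6, 14.3]
finger_gap: 0.619
```

Request:
{"method": "move_arm", "body": {
  "steps": [
    [1,0,0,0,0,0,0],
    [1,0,0,0,0,0,0],
    [1,0,0,0,0,0,0],
    [1,0,0,0,0,0,0],
    [1,0,0,0,0,0,0],
    [1,0,0,-1,0,0,0],
    [1,0,0,-4,0,0,0],
    [1,0,0,-8,0,0,0],
    [1,0,0,-12,0,0,0],
    [1,0,0,-12,0,0,0]
  ]
}}

```text
t: 16.43
tool_pos: [0.4669, 0.2496, 0.1374]
eef_rot: [-0.081, 0.997, 0.003, 0.005]
contact_force: [0.6, 1.9, -4.7]
finger_gap: 0.619
```

```bash
python3 - <<'E'
from h import *
st(); print(monitor.read_state()['joints'].round(3)); a=snap('wrist','w6')['pixels']
plan([*rk(-.145,-.086),.14],-5.2)
E
```

```text
t 16.43 [0.4669 0.2496 0.1374] [[-0.987, -0.161, 0.01], [-0.161, 0.987, 0.006], [-0.011, 0.005, -1.0]] F [ 0.6  1.9 -4.7] gap 0.619
[ 0.218  0.775 -1.32   1.886  0.835  1.166  0.324]
row [0.42, -34.84, -0.67] [0.003, 0.008, 0.251] n>=8.4
```

Request:
{"method": "move_arm", "body": {
  "steps": [
    [1,0,-3,-0.6,0,0,0.02],
    [1,0,-7,-0.6,0,0,0.05],
    [1,0.1,-11,-0.6,0,0,0.08],
    [1,0.2,-15,-0.6,0,0,0.11],
    [1,0.2,-19,-0.6,0,0,0.14],
    [1,0.3,-23,-0.6,0,0,0.17],
    [1,0.4,-27,-0.6,0,0,0.2],
    [1,0.4,-31,-0.6,0.003,0.008,0.23],
    [1,0.4,-34,-0.6,0.003,0.008,0.25],
    [1,0.4,-34.8,-0.6,0.003,0.008,0.25]
  ]
}}

```text
t: 17.32
tool_pos: [0.5176, -0.1032, 0.137]
eef_rot: [0.049, 0.999, -0.001, -0.002]
contact_force: [0.1, 0.5, -5.9]
finger_gap: 0.618
```

```bash
python3 - <<'E'
from h import *
st(); print(monitor.read_state()['joints'].round(3)); 
plan([*rk(-.145,-.0855),.028],-5.2)
E
```

```text
t 17.32 [ 0.5176 -0.1032  0.137 ] [[-0.995, 0.098, -0.004], [0.098, 0.995, -0.003], [0.004, -0.003, -1.0]] F [ 0.1  0.5 -5.9] gap 0.618
[ 0.903  0.789 -1.333  1.878  0.837  1.194  0.744]
row [-0.03, 0.75, 10.9] [-0.003, -0.004, -0.008] n>=2.6
```

Request:
{"method": "move_arm", "body": {
  "steps": [
    [1,0,0.7,1,0,0,0],
    [1,0,0.75,3,0,0,-0.008],
    [1,0,0.75,5.5,-0.003,-0.004,-0.008],
    [1,0,0.75,8,-0.003,-0.004,-0.008],
    [1,0,0.75,9.8,-0.003,-0.004,-0.008],
    [1,0,0.75,10.6,-0.003,-0.004,-0.008],
    [1,0,0.75,10.9,-0.003,-0.004,-0.008],
    [1,0,0.75,10.9,-0.003,-0.004,-0.008],
    [1,0,0.75,10.9,-0.003,-0.004,-0.008],
    [1,0,0.75,10.9,-0.003,-0.004,-0.008]
  ]
}}

```text
t: 18.15
tool_pos: [0.5185, -0.0956, 0.029]
eef_rot: [0.045, 0.999, 0.0, 0.001]
contact_force: [0.4, 0.9, -4.5]
finger_gap: 0.62
```

```bash
python3 - <<'E'
from h import *
st(); print(inv(monitor.read_state()['tool_pos']))
b=snap('top','t6')['pixels']; a=snap('wrist','w6')['pixels']
o=np.zeros((600,800,3),np.uint8)
o[:,400:]=cv2.resize(b[110:260,290:390],None,fx=4,fy=4,interpolation=cv2.INTER_CUBIC)
o[:300,:400]=cv2.resize(a,(400,300)); 
o[300:,:400]=cv2.resize(a[255:480,170:470],(400,300)); 
cv2.imwrite('pics/c6.png',o)
plan([*rk(-.144,-.0855),.0175],-5.2);plan([*rk(-.098,-.0855),.0175],-5.2)
E
```

```text
t 18.15 [ 0.5185 -0.0956  0.029 ] [[-0.996, 0.09, 0.002], [0.09, 0.996, 0.0], [-0.002, 0.0, -1.0]] F [ 0.4  0.9 -4.5] gap 0.62
[-0.14471534 -0.08496908]
row [-0.08, -0.01, 1.14] [-0.0, 0.002, -0.0] n>=0.3
row [-4.68, -0.01, 1.15] [-0.0, 0.002, -0.0] n>=1.2
```

View pics/c6.png

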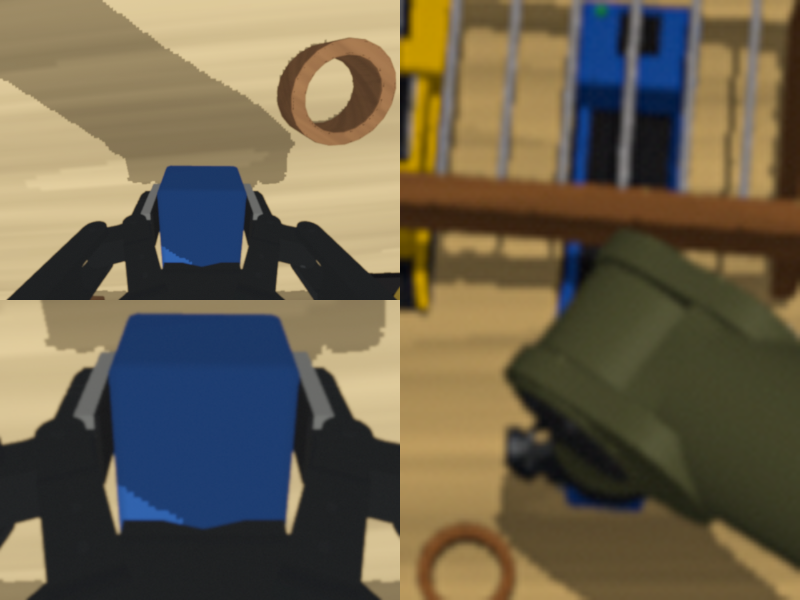

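Request:
{"method": "move_arm", "body": {
  "steps": [
    [1,0,0,0.5,0,0.002,0],
    [1,0,0,1,0,0.002,0],
    [1,-0.5,0,1.15,0,0.002,0],
    [1,-1.5,0,1.15,0,0.002,0],
    [1,-2.5,0,1.15,0,0.002,0],
    [1,-3.2,0,1.15,0,0.002,0],
    [1,-3.8,0,1.15,0,0.002,0],
    [1,-4.4,0,1.15,0,0.002,0],
    [1,-4.7,0,1.15,0,0.002,0],
    [1,-4.7,0,1.15,0,0.002,0]
  ]
}}

```text
t: 19.08
tool_pos: [0.5659, -0.1002, 0.0174]
eef_rot: [0.046, 0.999, 0.0, 0.0]
contact_force: [0.5, 0.1, -5.4]
finger_gap: 0.619
```

```bash
python3 - <<'E'
from h import *
st(); print(inv(monitor.read_state()['tool_pos']),monitor.read_state()['torque'].round(2))
plan([*rk(-.058,-.0855),.0175],-5.2)
E
```

```text
t 19.08 [ 0.5659 -0.1002  0.0174] [[-0.996, 0.091, 0.0], [0.091, 0.996, 0.0], [-0.0, 0.0, -1.0]] F [ 0.5  0.1 -5.4] gap 0.619
[-0.0970882  -0.08522981] [0.08 0.18 0.04]
row [-3.91, -0.03, -0.01] [0.0, 0.0, -0.001] n>=0.9
```

Request:
{"method": "move_arm", "body": {
  "steps": [
    [1,-0.5,0,0,0,0,0],
    [1,-1.1,0,0,0,0,0],
    [1,-1.7,0,0,0,0,0],
    [1,-2.3,0,0,0,0,0],
    [1,-2.9,0,0,0,0,0],
    [1,-3.4,0,0,0,0,0],
    [1,-3.8,0,0,0,0,0],
    [1,-4,0,0,0,0,0],
    [1,-4,0,0,0,0,0],
    [1,-4,0,0,0,0,0]
  ]
}}

```text
t: 19.92
tool_pos: [0.6057, -0.1039, 0.0173]
eef_rot: [0.046, 0.999, 0.0, 0.0]
contact_force: [0.4, -0.5, -4.8]
finger_gap: 0.618
```

```bash
python3 - <<'E'
from h import *
st(); s=monitor.read_state(); print(inv(s['tool_pos']),s['torque'].round(2),s['joints'].round(2))
E
```

```text
t 19.92 [ 0.6057 -0.1039  0.0173] [[-0.996, 0.091, 0.0], [0.091, 0.996, 0.0], [-0.0, 0.0, -1.0]] F [ 0.4 -0.5 -4.8] gap 0.618
[-0.05714842 -0.08523722] [ 0.07  0.18 -0.02] [ 0.74  1.   -1.16  1.76  1.03  1.13  0.71]
```

Request:
{"method": "move_arm", "body": {
  "steps": [
    [0,0,0,0.2,0,0,0],
    [0,0,0,0.2,0,0,0],
    [0,0,0,0.2,0,0,0],
    [0,0,0,0,0,0,0],
    [0,0,0,-1,0,0,0],
    [0,0.3,0,-3.5,0,0,0],
    [0,2,0,-7,0,0,0],
    [0.5,4.5,0,-9,0,0,0],
    [1,7,0,-9,0,0,0],
    [1,7,0,-9,0,0,0]
  ]
}}

```text
t: 20.75
tool_pos: [0.5326, -0.097, 0.1094]
eef_rot: [0.044, 0.999, -0.001, 0.0]
contact_force: [-0.8, -0.1, -0.3]
finger_gap: 0.605
```

```bash
python3 - <<'E'
from h import *
st(); s=monitor.read_state(); print(inv(s['tool_pos']),s['joints'].round(2))
plan([*rk(-.125,-.0855),.10],-5.2,45)
E
```

```text
t 20.75 [ 0.5326 -0.097   0.1094] [[-0.996, 0.089, -0.0], [0.089, 0.996, -0.002], [-0.0, -0.002, -1.0]] F [-0.8 -0.1 -0.3] gap 0.605
[-0.13057413 -0.08503988] [ 0.86  0.83 -1.29  1.88  0.88  1.16  0.72]
row [-0.56, -0.05, 0.94] [-0.001, -0.785, 0.003] n>=6.3
```

Request:
{"method": "move_arm", "body": {
  "steps": [
    [1,-0.3,0,0,0,-0.08,0],
    [1,-0.5,0,0.3,0,-0.17,0],
    [1,-0.5,0,0.6,0,-0.26,0],
    [1,-0.5,0,0.9,0,-0.35,0],
    [1,-0.5,0,0.9,0,-0.44,0],
    [1,-0.5,0,0.9,0,-0.53,0],
    [1,-0.5,0,0.9,0,-0.62,0],
    [1,-0.5,0,0.9,0,-0.71,0],
    [1,-0.5,0,0.9,0,-0.785,0],
    [1,-0.5,0,0.9,0,-0.785,0]
  ]
}}

```text
t: 21.58
tool_pos: [0.5643, -0.1119, 0.1019]
eef_rot: [0.048, 0.929, -0.017, 0.366]
contact_force: [-1.4, -1.2, -3.5]
finger_gap: 0.006
```

```bash
python3 - <<'E'
from h import *
st(); s=monitor.read_state(); print(inv(s['tool_pos']),s['joints'].round(2),s['dq'].round(2))
plan([*rk(-.115,-.0855),.05],-5.2,45)
plan([*rk(-.095,-.0855),.034],-5.2,45)
plan([*rk(-.06,-.0855),.034],-5.2,45)
E
```

```text
t 21.58 [ 0.5643 -0.1119  0.1019] [[-0.728, 0.102, 0.678], [0.078, 0.995, -0.066], [-0.681, 0.004, -0.732]] F [-1.4 -1.2 -3.5] gap 0.006
[-0.09765993 -0.09704314] [ 0.99  0.93 -1.42  2.5   2.12  1.08 -0.36] [-0.01 -0.18 -0.06  0.03 -0.11 -0.3   0.01]
row [4.82, 1.11, 2.62] [-0.005, -0.036, -0.011] n>=1.3
row [4.45, 1.13, 5.15] [-0.005, -0.036, -0.011] n>=1.7
row [1.88, 1.16, 7.54] [-0.005, -0.036, -0.011] n>=1.9
```

Request:
{"method": "move_arm", "body": {
  "steps": [
    [1,2,0.6,0.5,0,-0.01,0],
    [1,3.5,1.1,1.5,0,-0.02,-0.01],
    [1,4.6,1.1,2.8,0,-0.03,-0.01],
    [1,4.8,1.1,4,0,-0.036,-0.01],
    [1,4.5,1.1,5.1,-0.005,-0.036,-0.011],
    [1,4.3,1.1,5.3,-0.005,-0.036,-0.011],
    [1,3.8,1.1,5.8,-0.005,-0.036,-0.011],
    [1,3.1,1.1,6.4,-0.005,-0.036,-0.011],
    [1,2.4,1.15,7,-0.005,-0.036,-0.011],
    [1,1.9,1.15,7.5,-0.005,-0.036,-0.011]
  ]
}}

```text
t: 22.42
tool_pos: [0.6001, -0.1032, 0.0369]
eef_rot: [0.039, 0.922, -0.018, 0.384]
contact_force: [-56.7, -2.2, 59.3]
finger_gap: -0.004
```

```bash
python3 - <<'E'
from h import *
st(); s=monitor.read_state(); print(inv(s['tool_pos']),s['joints'].round(2),s['dq'].round(2))
plan([*rk(-.035,-.0855),.034],-5.2,45)
plan([*rk(-.009,-.0855),.034],-5.2,45)
E
```

```text
t 22.42 [ 0.6001 -0.1032  0.0369] [[-0.702, 0.085, 0.707], [0.058, 0.996, -0.062], [-0.709, -0.003, -0.705]] F [-56.7  -2.2  59.3] gap -0.004
[-0.06278016 -0.08508037] [ 0.91  1.22 -1.43  2.48  2.27  1.35 -0.29] [ 0.03 -0.01 -0.02 -0.19  0.   -0.17  0.2 ]
row [-1.75, -0.06, 2.17] [0.002, 0.003, 0.006] n>=0.7
row [-3.59, -0.08, 4.02] [0.002, 0.003, 0.006] n>=1.3
```

Request:
{"method": "move_arm", "body": {
  "steps": [
    [1,0.5,0,-0.5,0,0,0],
    [1,1,0,-1,0,0,0],
    [1,1.6,0,-1.6,0,0,0],
    [1,1.6,0,-3,0,0,0],
    [1,1,0,-5,0,0,0],
    [1,0,0,-6,0,0,0],
    [1,0,0,-6,0,0,0],
    [1,0,0,-6,0,0,0],
    [1,0,0,-6,0,0,0],
    [1,0,0,-6,0,0,0]
  ]
}}

```text
t: 23.25
tool_pos: [0.5781, -0.1045, 0.0843]
eef_rot: [0.038, 0.926, -0.015, 0.375]
contact_force: [-0.4, -0.2, -0.2]
finger_gap: 0.002
```

```bash
python3 - <<'E'
from h import *
st(); s=monitor.read_state(); print(inv(s['tool_pos']))
b=snap('top','t7')['pixels']; a=snap('scene','s7')['pixels']; w=snap('wrist','w7')['pixels']
o=np.zeros((600,800,3),np.uint8)
o[:,400:]=cv2.resize(b[100:250,290:390],None,fx=4,fy=4,interpolation=cv2.INTER_CUBIC)
o[:300,:400]=cv2.resize(a[225:345,180:340],(400,300),interpolation=cv2.INTER_CUBIC)
o[300:,:400]=cv2.resize(w,(400,300)); 
cv2.imwrite('pics/c7.png',o)
E
```

```text
t 23.25 [ 0.5781 -0.1045  0.0843] [[-0.716, 0.082, 0.693], [0.059, 0.997, -0.057], [-0.696, 0.0, -0.718]] F [-0.4 -0.2 -0.2] gap 0.002
[-0.08457734 -0.0883776 ]
```

View pics/c7.png

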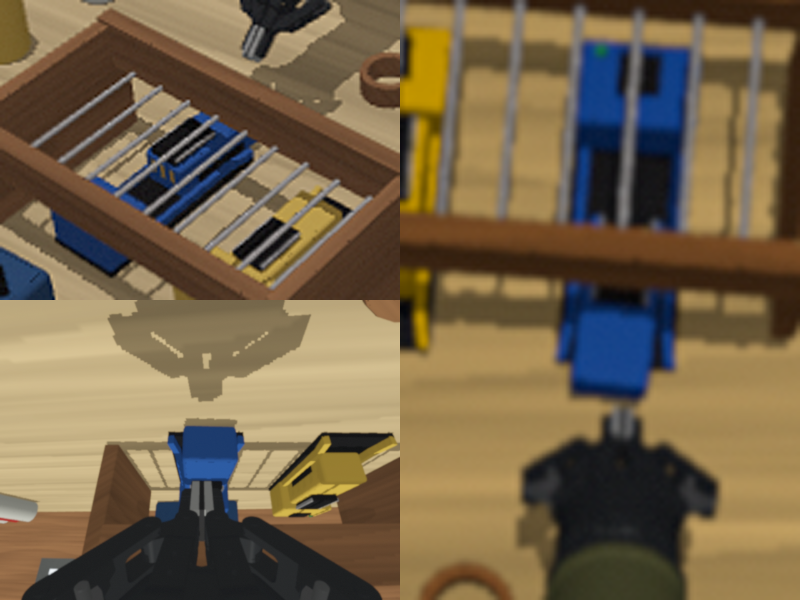

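```bash
python3 - <<'E'
from h import *
f=lambda x,y:(290+(x-400)/4,100+y/4)
print('tail bot',inv(at('t7',f(608,394),.006)),'tail top',inv(at('t7',f(608,370),.046)),'top L/R nearlip',inv(at('t7',f(584,310),.046)),inv(at('t7',f(656,315),.046)),'tail corners',inv(at('t7',f(573,367),.046)),inv(at('t7',f(643,373),.046)))
E
```

```text
tail bot [-0.05032894 -0.08249848] tail top [-0.04331624 -0.08028554] top L/R nearlip [-0.00263527 -0.06059641] [-0.00205391 -0.10998793] tail corners [-0.04321508 -0.05634009] [-0.04341674 -0.10421135]
```

```bash
python3 - <<'E'
import cv2,numpy as np
a=cv2.imread('pics/s7.png');b=cv2.imread('pics/t7.png')
o=np.zeros((600,800,3),np.uint8)
o[:,:460]=cv2.resize(a[262:342,210:271],(460,600),interpolation=cv2.INTER_CUBIC)
o[:,470:790]=cv2.resize(b[125:207,325:369],(320,600),interpolation=cv2.INTER_CUBIC)
cv2.imwrite('pics/c8.png',o)
E
```

```text
(no output)
```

View pics/c8.png

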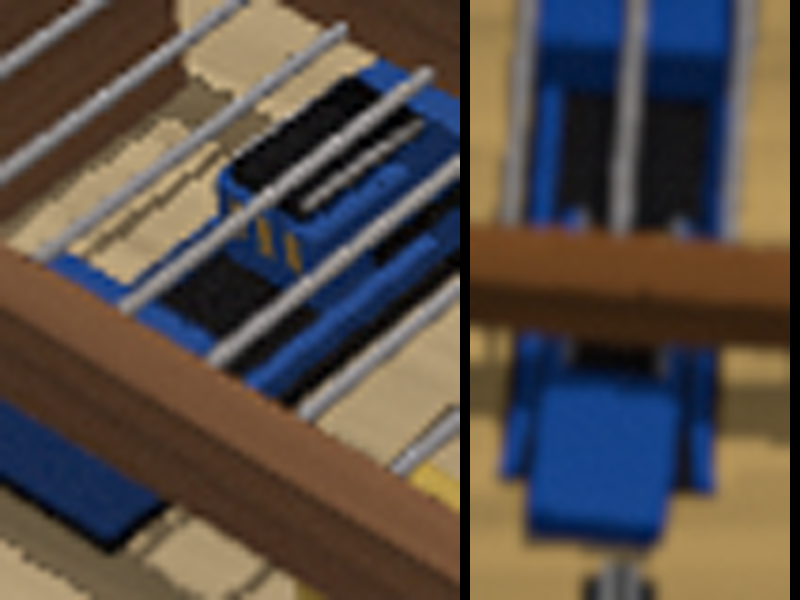

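```bash
python3 - <<'E'
from h import *
S=lambda x,y:(210+x/7.54,262+y/7.5); T=lambda x,y:(325+(x-470)/7.27,125+y/7.317)
for n,p,z in (('nose top -y',(222,188),.046),('nose top +y',(305,240),.046),('nose bot -y',(238,248),.006),('nose bot +y',(310,312),.006)):
    print(n,[inv(at('s7',S(*p),zz)).round(4).tolist() for zz in (z,z+.009,z+.02)])
for n,p,z in (('T nose L',(578,208),.046),('T nose R',(680,216),.046),('tail topL',(535,515),.046),('tail topR',(660,522),.046),('tail bot L',(528,540),.006),('tail bot R',(650,545),.006),('front L',(545,380),.046),('front R',(675,385),.046)):
    print(n,[inv(at('t7',T(*p),zz)).round(4).tolist() for zz in (z,z+.009)])
# predicted pixels of pack with tail at x
def pk(x,y,yaw,dz):
    c,s=np.cos(yaw),np.sin(yaw); out=[]
    for a,b,z in ((60,27,40),(60,-27,40),(60,27,0),(60,-27,0),(-60,27,40),(-60,-27,40),(-60,27,0),(-60,-27,0)):
        q=rk(x+(c*a-s*b)/1e3,y+(s*a+c*b)/1e3); out.append([*q,z/1e3+dz])
    return out
E
```

```text
nose top -y [[0.0669, -0.0986], [0.0734, -0.0908], [0.0814, -0.0814]]
nose top +y [[0.0688, -0.0565], [0.0753, -0.0492], [0.0832, -0.0402]]
nose bot -y [[0.0577, -0.1057], [0.064, -0.0982], [0.0718, -0.089]]
nose bot +y [[0.0662, -0.062], [0.0725, -0.0549], [0.0801, -0.0462]]
T nose L [[0.0666, -0.0657], [0.0635, -0.0656]]
T nose R [[0.0666, -0.1045], [0.0636, -0.1042]]
tail topL [[-0.0532, -0.059], [-0.0554, -0.059]]
tail topR [[-0.0519, -0.1059], [-0.0542, -0.1055]]
tail bot L [[-0.0533, -0.0573], [-0.0555, -0.0573]]
tail bot R [[-0.0513, -0.1044], [-0.0535, -0.1041]]
front L [[-0.0012, -0.0586], [-0.0038, -0.0586]]
front R [[0.001, -0.1076], [-0.0017, -0.1072]]
```

```bash
python3 - <<'E'
from h import *
st(); print(monitor.read_state()['joints'].round(3))
plan([*rk(-.078,-.0845),.06],-5.2,45)
plan([*rk(-.078,-.0845),.030],-5.2,45)
E
```

```text
t 23.40 [ 0.578  -0.1043  0.0842] [[-0.716, 0.082, 0.693], [0.059, 0.997, -0.057], [-0.696, 0.001, -0.718]] F [ 0.   0.4 -0.4] gap -0.002
[ 0.951  1.022 -1.425  2.498  2.174  1.178 -0.344]
row [1.2, 0.36, 2.21] [0.006, -0.016, 0.006] n>=0.6
row [3.29, 0.36, 4.37] [0.006, -0.016, 0.006] n>=1.3
```

Request:
{"method": "move_arm", "body": {
  "steps": [
    [1,0.5,0.3,1,0,0,0],
    [1,1.1,0.36,2,0.006,-0.01,0.006],
    [1,1.7,0.36,2.7,0.006,-0.016,0.006],
    [1,2.2,0.36,3.2,0.006,-0.016,0.006],
    [1,2.7,0.36,3.8,0.006,-0.016,0.006],
    [1,3.1,0.36,4.2,0.006,-0.016,0.006],
    [1,3.3,0.36,4.4,0.006,-0.016,0.006],
    [1,3.3,0.36,4.4,0.006,-0.016,0.006],
    [1,3.3,0.36,4.4,0.006,-0.016,0.006],
    [1,3.3,0.36,4.4,0.006,-0.016,0.006]
  ]
}}

```text
t: 24.23
tool_pos: [0.593, -0.103, 0.031]
eef_rot: [0.042, 0.924, -0.017, 0.38]
contact_force: [-0.4, 0.2, 0.9]
finger_gap: -0.001
```

```bash
python3 - <<'E'
from h import *
st(); s=monitor.read_state(); print(inv(s['tool_pos']),s['joints'].round(3))
for x in (-.05,-.03): plan([*rk(x,-.085),.032],-5.2,45)
E
```

```text
t 24.23 [ 0.593 -0.103  0.031] [[-0.708, 0.09, 0.7], [0.065, 0.996, -0.062], [-0.703, 0.001, -0.711]] F [-0.4  0.2  0.9] gap -0.001
[-0.06992459 -0.08554859] [ 0.906  1.231 -1.425  2.498  2.273  1.366 -0.302]
row [-1.49, 0.05, 1.33] [0.002, -0.006, -0.0] n>=0.5
row [-2.91, 0.05, 2.74] [0.002, -0.006, -0.0] n>=1.0
```

Request:
{"method": "move_arm", "body": {
  "steps": [
    [1,-0.2,0,0.15,0,0,0],
    [1,-0.4,0,0.35,0,0,0],
    [1,-0.6,0,0.55,0,0,0],
    [1,-0.9,0,0.8,0,0,0],
    [1,-1.2,0.05,1.05,0,0,0],
    [1,-1.5,0.05,1.35,0,0,0],
    [1,-1.8,0.05,1.65,0,0,0],
    [1,-2.1,0.05,1.95,0,0,0],
    [1,-2.1,0.05,1.95,0,0,0],
    [1,-2.1,0.05,1.95,0,0,0]
  ]
}}

```text
t: 25.07
tool_pos: [0.6222, -0.1052, 0.0321]
eef_rot: [0.042, 0.924, -0.017, 0.38]
contact_force: [-0.0, -0.1, -0.4]
finger_gap: 0.002
```

```bash
python3 - <<'E'
from h import *
st(); s=monitor.read_state(); print(inv(s['tool_pos']),s['joints'].round(3))
for x in (-.03,-.005,.005): plan([*rk(x,-.085),.033],-5.2,45)
E
```

```text
t 25.07 [ 0.6222 -0.1052  0.0321] [[-0.707, 0.09, 0.701], [0.065, 0.996, -0.063], [-0.704, 0.001, -0.71]] F [-0.  -0.1 -0.4] gap 0.002
[-0.04065945 -0.08508307] [ 0.908  1.233 -1.418  2.421  2.267  1.313 -0.244]
row [-0.82, 0.01, 0.69] [0.001, -0.005, -0.001] n>=0.3
row [-2.6, 0.01, 2.45] [0.001, -0.005, -0.001] n>=0.9
row [-3.31, 0.0, 3.15] [0.001, -0.005, -0.001] n>=1.1
```

Pushing works with no jam. I'll continue to home.

Request:
{"method": "move_arm", "body": {
  "steps": [
    [1,-0.3,0,0.25,0,0,0],
    [1,-0.7,0,0.6,0,0,0],
    [1,-1.1,0,1,0,0,0],
    [1,-1.5,0,1.4,0,0,0],
    [1,-1.9,0,1.8,0,0,0],
    [1,-2.2,0,2.1,0,0,0],
    [1,-2.5,0,2.4,0,0,0],
    [1,-2.7,0,2.6,0,0,0],
    [1,-2.7,0,2.6,0,0,0],
    [1,-2.7,0,2.6,0,0,0]
  ]
}}

```text
t: 25.9
tool_pos: [0.6603, -0.1081, 0.0334]
eef_rot: [0.042, 0.923, -0.016, 0.381]
contact_force: [-1.1, 0.6, -0.2]
finger_gap: 0.0
```

```bash
python3 - <<'E'
from h import *
st(); s=monitor.read_state(); print(inv(s['tool_pos']),s['joints'].round(3))
for x in (.005,.008): plan([*rk(x,-.085),.034],-5.2,45)
E
```

```text
t 25.90 [ 0.6603 -0.1081  0.0334] [[-0.706, 0.09, 0.702], [0.065, 0.996, -0.062], [-0.705, 0.002, -0.709]] F [-1.1  0.6 -0.2] gap 0.0
[-0.0024408  -0.08449594] [ 0.903  1.237 -1.408  2.323  2.257  1.251 -0.173]
row [-0.57, -0.05, 0.48] [0.002, -0.003, -0.001] n>=0.2
row [-0.78, -0.05, 0.7] [0.002, -0.003, -0.001] n>=0.3
```

Request:
{"method": "move_arm", "body": {
  "steps": [
    [1,-0.1,0,0.1,0,0,0],
    [1,-0.2,0,0.2,0,0,0],
    [1,-0.3,0,0.3,0,0,0],
    [1,-0.4,0,0.4,0,0,0],
    [1,-0.5,0,0.5,0,0,0],
    [1,-0.6,0,0.6,0,0,0],
    [1,-0.65,0,0.65,0,0,0],
    [1,-0.7,0,0.7,0,0,0],
    [1,-0.7,0,0.7,0,0,0],
    [1,-0.7,0,0.7,0,0,0]
  ]
}}

```text
t: 26.73
tool_pos: [0.6652, -0.1083, 0.033]
eef_rot: [0.039, 0.924, -0.016, 0.379]
contact_force: [-40.0, -3.1, 23.5]
finger_gap: -0.0
```

```bash
python3 - <<'E'
from h import *
st(); s=monitor.read_state(); print(inv(s['tool_pos']),s['joints'].round(3))
E
```

```text
t 26.73 [ 0.6652 -0.1083  0.033 ] [[-0.71, 0.085, 0.7], [0.06, 0.996, -0.06], [-0.702, -0.0, -0.712]] F [-40.   -3.1  23.5] gap -0.0
[ 0.00249618 -0.08421316] [ 0.902  1.235 -1.406  2.307  2.25   1.237 -0.155]
```

Request:
{"method": "move_arm", "body": {
  "steps": [
    [1,1,0,-1,0,0,0],
    [1,2.5,0,-2.6,0,0,0],
    [1,4,0,-4.5,0,0,0],
    [1,4,0,-7.5,0,0,0],
    [1,3.5,0,-11,0,0.05,0],
    [1,2.5,0,-14.5,0,0.15,0],
    [1,1,0,-18,0,0.25,0],
    [1,0,0,-19.5,0,0.37,0],
    [1,-1,0,-20.5,0,0.49,0],
    [1,-1.6,0,-21,0,0.6,0]
  ]
}}

```text
t: 27.57
tool_pos: [0.5291, -0.1121, 0.1594]
eef_rot: [0.042, 0.979, -0.035, 0.196]
contact_force: [0.3, -0.3, -0.5]
finger_gap: -0.002
```

```bash
python3 - <<'E'
from h import *
st(); print(monitor.read_state()['joints'].round(3))
snap('scene','s9')
def reds(f):
    h=cv2.cvtColor(cv2.imread(f'pics/{f}.png'),cv2.COLOR_BGR2HSV)
    m=((h[...,0]<5)|(h[...,0]>174))&(h[...,1]>170)&(h[...,2]>70)
    n,_,s,c=cv2.connectedComponentsWithStats(m.astype(np.uint8)); return [(c[i].round(1).tolist(),int(s[i,4])) for i in range(1,n) if s[i,4]>20]
for f in('top0','w5','s9'): print(f,reds(f))
plan([.4055,.415,.17],-9,0)
E
```

```text
t 27.57 [ 0.5291 -0.1121  0.1594] [[-0.92, 0.096, 0.381], [0.069, 0.994, -0.084], [-0.386, -0.051, -0.921]] F [ 0.3 -0.3 -0.5] gap -0.002
[ 1.032  0.6   -1.354  2.189  1.219  0.784  0.407]
top0 [([78.0, 17.0], 2927), ([535.9, 109.9], 1170), ([160.6, 204.0], 46), ([148.7, 252.9], 48), ([108.8, 314.3], 257)]
w5 [([577.4, 267.2], 1259)]
s9 [([75.4, 256.0], 774), ([473.0, 285.1], 67), ([534.5, 289.5], 287), ([443.4, 313.8], 72)]
row [14.95, 50.96, -9.65] [-0.035, 0.396, 0.07] n>=12.9
```

Request:
{"method": "move_arm", "body": {
  "steps": [
    [1,1,3,-3,0,0.05,0.01],
    [1,2,6,-6,0,0.1,0.02],
    [1,3.5,9.5,-7,-0.01,0.15,0.03],
    [1,5,13,-8,-0.01,0.2,0.04],
    [1,6,17,-8.5,-0.02,0.25,0.05],
    [1,7,21,-9,-0.03,0.3,0.06],
    [1,8,25,-9.5,-0.035,0.35,0.07],
    [1,9,29,-9.65,-0.035,0.396,0.07],
    [1,10,33,-9.65,-0.035,0.396,0.07],
    [1,11,36,-9.65,-0.035,0.396,0.07]
  ]
}}

```text
t: 28.45
tool_pos: [0.4278, 0.2674, 0.1922]
eef_rot: [0.078, 0.997, 0.001, 0.001]
contact_force: [1.3, -0.0, 0.7]
finger_gap: -0.001
```

```bash
python3 - <<'E'
from h import *
st()
for o in ([('top0',(148.7,252.9)),('w5',(577.4,267.2))],[('s9',(473,285.1)),('w5',(577.4,267.2))],[('top0',(148.7,252.9)),('s9',(473,285.1)),('w5',(577.4,267.2))]): print(tri(o).round(4))
plan([.4055,.415,.17],-9,0)
E
```

```text
t 28.45 [0.4278 0.2674 0.1922] [[-0.988, 0.155, 0.001], [0.155, 0.988, 0.002], [-0.001, 0.003, -1.0]] F [ 1.3 -0.   0.7] gap -0.001
[0.4509 0.4028 0.0967]
[0.4518 0.4076 0.092 ]
[0.4517 0.4065 0.0917]
row [4.49, 14.23, 2.25] [0.003, 0.001, 0.002] n>=3.6
```

Request:
{"method": "move_arm", "body": {
  "steps": [
    [1,2,3.5,1,0,0,0],
    [1,3.5,7.5,2,0,0,0],
    [1,4.3,11,2.2,0,0,0],
    [1,4.3,13.5,2.5,0,0,0],
    [1,4.3,14.1,4,0.003,0,0],
    [1,4.3,14.1,7,0.003,0,0],
    [1,4.3,14.1,9.5,0.003,0,0],
    [1,4.3,14.1,11.2,0.003,0,0],
    [1,4.3,14.1,11.4,0.003,0,0],
    [1,4.3,14.1,11.4,0.003,0,0]
  ]
}}

```text
t: 29.28
tool_pos: [0.4072, 0.413, 0.0776]
eef_rot: [0.077, 0.997, -0.001, 0.0]
contact_force: [-0.4, 0.9, 0.7]
finger_gap: 0.003
```

```bash
python3 - <<'E'
from h import *
st(); snap('wrist','w10')
c=cv2.imread('pics/w10.png'); h=cv2.cvtColor(c,cv2.COLOR_BGR2HSV)
m=((h[...,0]<5)|(h[...,0]>174))&(h[...,1]>170)&(h[...,2]>70)
n,_,s,ct=cv2.connectedComponentsWithStats(m.astype(np.uint8)); 
for i in range(1,n):
    if s[i,4]>100: print(ct[i],s[i]); print(at('w10',ct[i],.09).round(4))
for p in (.0,.03,.048,.056):
    plan([.4515+p*.988,.4065-p*.156,.078],-9,0)
E
```

```text
t 29.28 [0.4072 0.413  0.0776] [[-0.988, 0.154, -0.0], [0.154, 0.988, -0.002], [-0.0, -0.002, -1.0]] F [-0.4  0.9  0.7] gap 0.003
[502.95457639  49.01616196] [ 445    0  128  112 5878]
[0.3137 0.4889 0.09  ]
[322.38240918 408.61376673] [314 386  18  41 523]
[0.4548 0.4059 0.09  ]
row [-4.46, -0.04, 0.09] [0.0, 0.001, 0.002] n>=1.1
row [-7.46, -0.04, 0.09] [0.0, 0.001, 0.002] n>=1.8
row [-9.26, -0.05, 0.09] [0.0, 0.001, 0.002] n>=2.2
row [-10.06, -0.05, 0.1] [0.0, 0.001, 0.002] n>=2.4
```

Request:
{"method": "move_arm", "body": {
  "steps": [
    [1,-1,0,0,0,0,0],
    [1,-2,0,0,0,0,0],
    [1,-3,0,0,0,0,0],
    [1,-4,0,0,0,0,0],
    [1,-5,0,0,0,0,0],
    [1,-6,0,0,0,0,0],
    [1,-7,0,0,0,0,0],
    [1,-8,0,0,0,0,0],
    [1,-8.5,0,0,0,0,0],
    [1,-8.5,0,0,0,0,0]
  ]
}}

```text
t: 30.17
tool_pos: [0.4927, 0.4001, 0.0785]
eef_rot: [0.078, 0.997, -0.0, 0.0]
contact_force: [-0.1, -0.5, -0.3]
finger_gap: -0.004
```

Request:
{"method": "move_arm", "body": {
  "steps": [
    [1,-0.1,0,0,0,0,0],
    [1,-0.2,0,0,0,0,0],
    [1,-0.3,0,0,0,0,0],
    [1,-0.4,0,0,0,0,0],
    [1,-0.5,0,0,0,0,0],
    [1,-0.6,0,0,0,0,0],
    [1,-0.7,0,0,0,0,0],
    [1,-0.8,0,0,0,0,0],
    [1,-0.8,0,0,0,0,0],
    [1,-0.8,0,0,0,0,0]
  ]
}}

```text
t: 31.0
tool_pos: [0.4942, 0.4001, 0.0784]
eef_rot: [0.076, 0.997, -0.001, -0.004]
contact_force: [-16.4, 0.3, 4.4]
finger_gap: -0.001
```

Request:
{"method": "move_arm", "body": {
  "steps": [
    [1,-0.2,0,0,0,0,0],
    [1,-0.4,0,0,0,0,0],
    [1,-0.6,0,0,0,0,0],
    [1,-0.8,0,0,0,0,0],
    [1,-1,0,0,0,0,0],
    [1,-1,0,0,0,0,0],
    [1,-1,0,0,0,0,0],
    [1,-1,0,0,0,0,0],
    [1,-1,0,0,0,0,0],
    [1,-1,0,0,0,0,0]
  ]
}}

```text
t: 31.83
tool_pos: [0.4945, 0.4005, 0.0783]
eef_rot: [0.072, 0.997, -0.002, -0.01]
contact_force: [-26.3, -1.9, 7.4]
finger_gap: -0.001
```

Request:
{"method": "move_arm", "body": {
  "steps": [
    [1,1,0,0,0,0,0],
    [1,3,0,0,0,0,0],
    [1,5,0,-1,0,0,0],
    [1,5,0,-4,0,0,0],
    [1,6,0,-8,0,0,0],
    [1,7,0,-12,0,0,0],
    [1,8,0,-15,0,0,0],
    [1,9,-3,-16,0,0,0],
    [1,10,-5,-16,0,0,0],
    [1,10,-5,-16,0,0,0]
  ]
}}

```text
t: 32.67
tool_pos: [0.3905, 0.3631, 0.2416]
eef_rot: [0.071, 0.997, -0.003, -0.008]
contact_force: [0.0, 0.5, -0.8]
finger_gap: 0.001
```

```bash
python3 - <<'E'
from h import *
st(); a=snap('scene','s11')['pixels'];b=snap('top','t11')['pixels'];snap('wrist','w11')
def reds(f):
    h=cv2.cvtColor(cv2.imread(f'pics/{f}.png'),cv2.COLOR_BGR2HSV)
    m=((h[...,0]<5)|(h[...,0]>174))&(h[...,1]>170)&(h[...,2]>70)
    n,_,s,c=cv2.connectedComponentsWithStats(m.astype(np.uint8)); return [(c[i].round(1).tolist(),int(s[i,4])) for i in range(1,n) if s[i,4]>20]
for f in('top0','t11','s9','s11','w11'): print(f,reds(f))
o=np.zeros((600,800,3),np.uint8)
o[:,:400]=cv2.resize(b[75:225,245:345],None,fx=4,fy=4,interpolation=cv2.INTER_CUBIC)
o[:300,400:]=cv2.resize(a[225:375,180:380],(400,300),interpolation=cv2.INTER_CUBIC)
o[300:,400:]=cv2.resize(a[250:370,400:560],(400,300),interpolation=cv2.INTER_CUBIC)
cv2.imwrite('pics/c11.png',o)
E
```

```text
t 32.67 [0.3905 0.3631 0.2416] [[-0.99, 0.142, -0.017], [0.142, 0.99, -0.004], [0.016, -0.007, -1.0]] F [ 0.   0.5 -0.8] gap 0.001
top0 [([78.0, 17.0], 2927), ([535.9, 109.9], 1170), ([160.6, 204.0], 46), ([148.7, 252.9], 48), ([108.8, 314.3], 257)]
t11 [([78.7, 17.3], 3015), ([535.9, 110.0], 1167), ([160.6, 203.9], 46), ([153.8, 228.2], 40), ([108.7, 314.4], 261)]
s9 [([75.4, 256.0], 774), ([473.0, 285.1], 67), ([534.5, 289.5], 287), ([443.4, 313.8], 72)]
s11 [([75.4, 256.0], 773), ([534.5, 289.5], 287), ([459.3, 300.0], 71), ([443.4, 313.9], 73)]
w11 [([486.7, 73.7], 2713), ([373.9, 336.8], 497)]
```

```bash
python3 - <<'E'
from h import *
print(tri([('t11',(153.8,228.2)),('s11',(459.3,300.0)),('w11',(373.9,336.8))]).round(4), tri([('top0',(148.7,252.9)),('s9',(473,285.1))]).round(4),tri([('t11',(153.8,228.2)),('s11',(459.3,300.0))]).round(4))
im=cv2.imread('pics/t11.png')
for n,y in (('Y',.0865),('B',-.085)):
    print(n)
    for yy in (y-.012,y,y+.012):
        xs=np.arange(-.03,.012,.003); P=proj('t11',[[*rk(x,yy),.006] for x in xs])
        print([(round(x*1e3),im[int(round(p[1])),int(round(p[0]))].tolist()) for x,p in zip(xs,P)])
E
```

```text
[0.5172 0.3968 0.0888] [0.4512 0.4064 0.0909] [0.5167 0.3968 0.0881]
Y
[(-30, [60, 98, 119]), (-27, [35, 53, 64]), (-24, [22, 23, 26]), (-21, [23, 21, 22]), (-18, [24, 23, 22]), (-15, [24, 22, 23]), (-12, [24, 22, 24]), (-9, [25, 24, 23]), (-6, [20, 20, 19]), (-3, [14, 12, 12]), (0, [11, 9, 8]), (3, [11, 6, 7]), (6, [11, 16, 21]), (9, [6, 34, 46])]
[(-30, [71, 115, 140]), (-27, [42, 68, 83]), (-24, [22, 27, 30]), (-21, [21, 20, 19]), (-18, [25, 22, 24]), (-15, [23, 21, 23]), (-12, [22, 22, 22]), (-9, [19, 18, 18]), (-6, [13, 10, 11]), (-3, [9, 8, 7]), (0, [11, 9, 8]), (3, [10, 11, 14]), (6, [5, 26, 35]), (9, [0, 49, 65])]
[(-30, [45, 72, 88]), (-27, [24, 29, 34]), (-24, [21, 19, 19]), (-21, [23, 21, 21]), (-18, [22, 21, 20]), (-15, [25, 23, 23]), (-12, [24, 23, 23]), (-9, [24, 23, 22]), (-6, [18, 18, 18]), (-3, [16, 15, 15]), (0, [10, 7, 8]), (3, [12, 12, 13]), (6, [11, 23, 30]), (9, [4, 44, 60])]
B
[(-30, [55, 90, 109]), (-27, [35, 50, 60]), (-24, [25, 24, 26]), (-21, [23, 21, 22]), (-18, [24, 21, 23]), (-15, [24, 24, 25]), (-12, [23, 23, 23]), (-9, [27, 24, 24]), (-6, [24, 23, 24]), (-3, [21, 21, 21]), (0, [14, 14, 12]), (3, [10, 10, 9]), (6, [12, 9, 10]), (9, [49, 22, 7])]
[(-30, [67, 110, 134]), (-27, [40, 65, 80]), (-24, [24, 21, 21]), (-21, [24, 23, 24]), (-18, [24, 24, 24]), (-15, [24, 22, 24]), (-12, [24, 22, 24]), (-9, [24, 22, 23]), (-6, [20, 20, 19]), (-3, [15, 13, 15]), (0, [8, 8, 10]), (3, [12, 11, 13]), (6, [19, 9, 6]), (9, [43, 20, 9])]
[(-30, [42, 69, 84]), (-27, [26, 31, 36]), (-24, [22, 19, 20]), (-21, [25, 23, 23]), (-18, [23, 23, 23]), (-15, [25, 23, 25]), (-12, [25, 24, 25]), (-9, [22, 20, 21]), (-6, [20, 18, 20]), (-3, [13, 12, 11]), (0, [10, 9, 10]), (3, [8, 9, 10]), (6, [18, 11, 9]), (9, [38, 17, 7])]
```

```bash
python3 - <<'E'
from h import *
st(); print(ticket.finish_job())
E
```

```text
t 32.82 [0.3927 0.3655 0.2407] [[-0.989, 0.144, -0.019], [0.144, 0.99, -0.002], [0.018, -0.004, -1.0]] F [-0.5  0.2  0.7] gap 0.004
the job is handed in; nothing more can be done
None
```

Both packs are docked in the chargers of their own colour and the power lever is over to on. I handed the job in at 32.8 s with the arm clear of everything.

**Packs:** I slid each one under the lip, released it, then pushed it home with the shut, tilted fingers. Both came to a firm stop at about 40 N with the fingers at the same lane depth, 2.3 mm for yellow and 2.5 mm for blue. In the last top image both tails start about 7 mm inside the lip, as they should.

**Lever:** I pushed the grey box's lever last, against a hard stop: 10 N more force moved it only 0.3 mm. The ball moved about 67 mm forward, against the 72 mm I expected for full travel. Its height and its place relative to the box fit fully on. I put the shortfall down to camera error.

**What went wrong or stayed unchecked:**
- My first push on the blue pack stuck, with about 82 N at the wrist, below the 120 N limit. I backed off, came in lower and pushed again, and it slid freely.
- While the arm was tilted, joints 3 and 4 ran right up to their range limits. No reading I took was past a limit.
- The picture limit was used up before the last check, so the final state rests on image measurements and force readings, not on a look at the picture. I did not re-measure the things to be left alone.

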